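Run a drying carrier round the bent rail to its stop

TASK

Slide the ring carrier with the painted bracket along the bent drying rail, round both bends to the stop at the green dust hood, until its ring has pushed the stop's yellow buffer fully in; go gently, so that the dark clamp behind the buffer does not shift along the rail. Leave the carrier hanging still there, by the stop, and do not disturb the paint tin, the oil can and the brush.

Things in the scene. Friction and masses are not known exactly. Their poses are not given: they have to be found in the camera images.
- rail: fixed bent rail of 10 mm round steel bar on two end posts, centre line level at 160 mm. Origin on the table; x leads roughly away from the robot, y to its left, z up. Seen from above the centre line runs (x, y in mm of this frame) from the start post (-60, 140) to bend (-60, 45), bend (50, -5) and end post (50, -190), straight between; corners rounded to 25 mm radius.
- hood_edge (a point): middle of the lower front edge of the green dust hood over the rail's last straight, in the rail's frame (62, -157, 275) mm. The hood is fixed to the rail: x 62 to 180, y -215 to -100, height 275 to 299, legs at x 165. An upright gripper's body strikes it; a tool leaning back to -x by 30 to 45 degrees, jaws closing along the rail's y, passes in front and holds the upright pin.
- carrier: loose carrier threaded on the rail, about 0.22 kg: steel ring, 26 mm inside, 42 outside, 8 thick; upright orange round grip pin above, hook with blue bracket (48 mm wide) below, down to 93 mm under the origin. Origin: ring's centre, 8 mm below the bar's centre line as it hangs; z up the pin, y along the ring's axis. 8 mm of play round the bar; slides best lifted 6 mm. Hangs upright by itself.
- carrier_grip (a point): where to hold the carrier: on the axis of its orange grip pin (14 mm thick, from 20 to 70 mm above the ring's centre), 54 mm above the ring's centre; 206 mm above the table as it hangs. The carrier starts on the rail's first straight.
- buffer (a joint): yellow disc, 38 mm across, round the bar, on the side of the stop that the ring meets. Value: 0 out, 0.010 m fully in (towards the end post). Friction holds it where it is pushed: about 3 N moves it. Where the stop sits is not measured: the disc's face, when out, is somewhere between y = -95 and -142 mm of the rail's frame; find it by touch or by eye.
- stop_clamp (a joint): dark round clamp, 28 mm across, that holds the buffer on the bar. Value: how far it has been shoved along the rail towards the end post since the start, in m. It slips at about 18 N.
- paint_tin: paint tin standing in front of the rail's last straight, 77 mm across, 76 mm high; origin at the centre of its foot
- oil_can: oil can standing behind the rail's first straight, 62 mm across, 150 mm high with its spout; origin at the centre of its foot
- brush: flat paint brush lying in front of the rail, 196 x 37 x 12 mm, x along its handle; origin at the centre of its underside
Mind the look-alikes: they are no part of the job. Of the things like the carrier, leave any that is purple; of the rest the larger one is meant.

How it is judged:
On the way, in this order (a step that is already met when the one before it is completed fails the run):
1. the carrier has been brought round both bends onto the last straight (x of carrier in the frame of rail above 0.03 m and y of carrier in the frame of rail below -0.015 m), for 0.1 s.
2. the ring has pushed the yellow buffer in (value of joint buffer above 0.007 m and y of carrier in the frame of rail below -0.085 m), for 0.1 s.
At the end, for the whole second after the job is handed in: the yellow buffer is pushed in by more than 7 of its 10 mm, the clamp has shifted less than 6 mm, and the carrier hangs at rest and upright within 20 degrees on the last straight, more than 70 mm to the -y side of the rail's origin (value of joint buffer above 0.007 m and value of joint stop_clamp below 0.006 m and x of carrier in the frame of rail between 0.03 and 0.07 m and y of carrier in the frame of rail below -0.07 m and height (world z) of carrier above 0.13 m and angle between carrier's own z axis and vertical below 0.35 rad and linear speed of carrier below 0.03 m/s); the robot touches nothing.
It fails at once if the stop's clamp was shoved along the rail by more than 6 mm (value of joint stop_clamp above 0.006 m).
It fails at once if the paint tin, oil can or brush was moved by more than 20 mm (distance of any of paint_tin, oil_can, brush from where it was at the start of the episode above 0.02 m).
It also fails if it takes over 67 s, if anything falls off the work surface, if the arm or the gripper's body presses on something with over 40 N, if the wrist force passes 120 N, or if a joint passes its speed limit or range.

ROBOT

A 7-joint arm with a two-finger parallel gripper is mounted at the origin on a cart in front of the work surface, level with it; the furniture and walls round the work are solid. World frame = base frame: x ahead of the robot, y to its left, z up, the work surface at z = 0. Lengths are in m, angles in rad, forces in N, time in s.
With the tool pointing down it reaches from about 0.4 to 0.85 m from the base axis. Payload 4.5 kg.
Tool frame: the origin (TCP) lies at the very end of the fingers, on their centre line; the grasp point (between the pads) lies ctrl.hold_point_z behind it (ctrl.hold_point_z is the distance from the TCP to the grasp point, in m); x points along the fingers, y is the direction in which the jaws open and shut, and the axes are right-handed (so a half turn about x gives the same grasp; the last joint's range is limited). The gripper opens to 88 mm and grips with 3 to 60 N. Pads are 18 mm wide; open, the fingers measure 123 mm over their backs; the gripper's body (75 mm by 187 mm) begins 45 mm behind the grasp point.
Start: joints at [0.034, 0.689, -0.195, 1.565, 0.157, 0.902, -0.215], TCP at [0.625, 0, 0.239] pointing down, gripper open.
Joint ranges: [-3.01, 3.01], [-0.46, 2.08], [-1.47, 1.51], [0.13, 2.56], [-1, 4.14], [0.04, 2.09], [-2.66, 2.66]. Speed limits (rad/s): [2.57, 2.57, 3.14, 3.14, 3.14, 3.14, 3.14].

INTERFACE

Orientations are given as a unit quaternion [w, x, y, z].
In Python, from station import telemetry, optics, close_job, ctrl gives the robot as it stands.
- The arm moves only by the tool jog_arm, never from a script. Its argument "increments" is a list of rows, each an object with "grip": the opening, from 0 (shut) to 1 (fully open); "delta_pos": the shift along the world's x, y, z in m, a list of three; "turn": the turn about the world's z in rad. A call has 1 to 8 rows; each row shifts and turns the commanded pose from where the row before left it; what a row does not reach is not made up. A row lasts 1/12 s, in which the tool goes at most 41.7 mm and 7.16 degrees, less where a joint would pass 70% of its speed; a pose out of reach is approached as far as the arm can. A call with a gripper value outside its range is refused whole. The fingers move at their own pace and stop on an object; the grip force is fixed at half the most. Time passes only in rows, so rows that do not move let the fingers close. It gives the time, the measured TCP pose, the force and the opening at its end, in the units of the state.
- telemetry.sense(): the state, without advancing time (a new reading comes with each control period).
- optics.read_camera(name): name is "scene" or "side" or "wrist"; returns a dict with "pixels" (420x560x3 uint8, red, green, blue), "mtx" (3x3 intrinsics, pixels), "rvec" (rotation vector, rad) and "tvec" (3), from world to camera coordinates, as OpenCV has them. Camera axes: x right, y down, z forward; pixel columns grow to the right and rows downward; lengths in m; the calibration is good to about 2 mm. A picture is of the moment at which its call begins. There is no depth.
- close_job(): hands the job in, once; it reports no verdict.
The state is a dict: "clock": time; "joint_positions": joint angles; "qvel": joint speeds; "joint_efforts": joint torques, N m; "tcp_pos": TCP position; "eef_rot": TCP orientation; "wrist_force": force on the tool from outside, world axes, zero at the start; "wrist_torque": the same for the moment, N m; "grip_width": finger opening in m.
Only numpy, scipy, OpenCV 4.12 (cv2) and the standard library are available. Lean on these libraries where they do the work, as an engineer would, in place of code of your own. Each camera call takes 0.05 s, during which the arm holds its last target.

## Working session

There is one attempt and no reset: what is moved stays moved. The work goes in short steps, Python scripts to look and compute and a tool call to move; the robot and the scene stay as the last step left them, time stands still between calls to the robot, and variables do not carry over. Pictures are saved under pics/ and viewed, and the job is handed in when it is done.

Besides the shell and the picture viewer there is one more tool, called after "Call:" by a JSON object that holds its "op" and its "data". jog_arm: Moves the arm, as the interface text tells. Its arguments: {"type":"object","properties":{"increments":{"type":"array","items":{"type":"object","properties":{"grip":{"type":"number"},"delta_pos":{"type":"array","items":{"type":"number"}},"turn":{"type":"number"}}}}},"required":["increments"]}

```bash
mkdir -p pics; ls; cat > h.py <<'E'
from station import telemetry, optics, close_job, ctrl
import numpy as np, cv2
def shot(n,f):
    d=optics.read_camera(n); np.savez('pics/'+f+'.npz',**d); cv2.imwrite('pics/'+f+'.png',cv2.cvtColor(d['pixels'],cv2.COLOR_RGB2BGR)); return d
def ld(f): return dict(np.load('pics/'+f+'.npz'))
def proj(d,P): return cv2.projectPoints(np.array(P,float).reshape(-1,1,3),d['rvec'],d['tvec'],d['mtx'],None)[0].reshape(-1,2)
def onz(d,uv,z):
    R=cv2.Rodrigues(d['rvec'])[0]; c=-R.T@d['tvec'].ravel(); r=R.T@np.linalg.inv(d['mtx'])@[uv[0],uv[1],1]; return c+r*(z-c[2])/r[2]
def crop(f,x,y,w,h,s):
    im=cv2.imread('pics/'+f+'.png')[y:y+h,x:x+w]; cv2.imwrite('pics/'+f+'_c%d_%d.png'%(x,y),cv2.resize(im,None,fx=s,fy=s,interpolation=cv2.INTER_CUBIC))
E
python3 - <<'E'
from h import *
for n in ['scene','side','wrist']: shot(n,n+'0')
s=telemetry.sense(); print(s); print(ctrl.hold_point_z)
E
```

```text
pics
{'clock': 0.15, 'joint_positions': array([ 0.03385146,  0.68978391, -0.19453969,  1.56607098,  0.15731012,
        0.90251205, -0.21512654]), 'qvel': array([ 0.00094753, -0.00184414,  0.00027707, -0.00295598, -0.000662  ,
       -0.00102538, -0.0006824 ]), 'joint_efforts': array([-1.46674727e-03, -5.27863634e+01, -1.26819178e+00, -1.53587687e+01,
       -5.24473807e-02,  3.92338901e-03,  1.12435155e-04]), 'tcp_pos': array([ 6.24530397e-01, -6.39398076e-05,  2.38108316e-01]), 'eef_rot': array([-0.49968065, -0.49962954, -0.50031857,  0.50037076]), 'wrist_force': array([ 0.16341369,  1.03112161, -0.51320727]), 'wrist_torque': array([ 0.04203658, -0.01273469,  0.02946689]), 'grip_width': 0.08790520970061291}
0.0187
```

View pics/scene0.png

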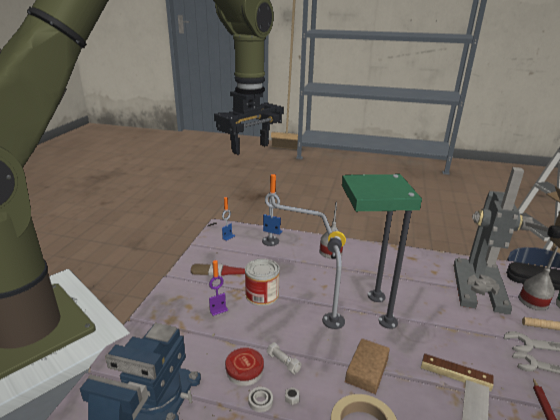

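View pics/side0.png

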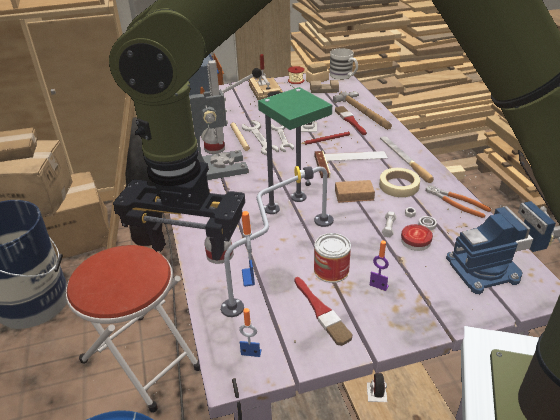

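View pics/wrist0.png

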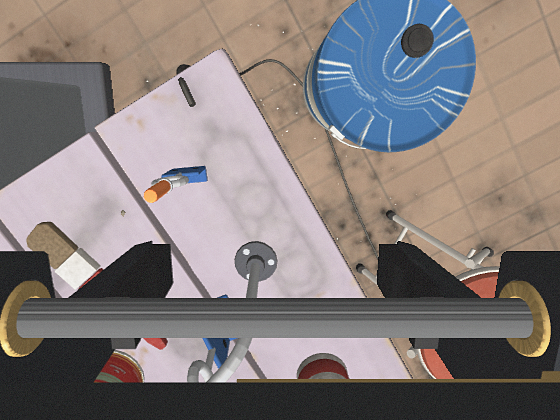

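```bash
python3 - <<'E'
from h import *
crop('scene0',200,160,230,180,3.4)
crop('side0',190,80,160,245,2.4)
E
```

```text
(no output)
```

View pics/scene0_c200_160.png

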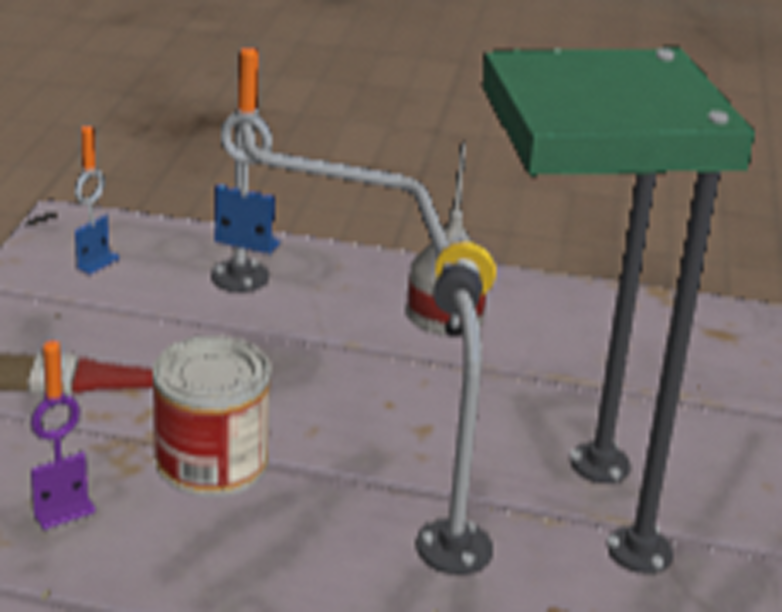

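View pics/side0_c190_80.png

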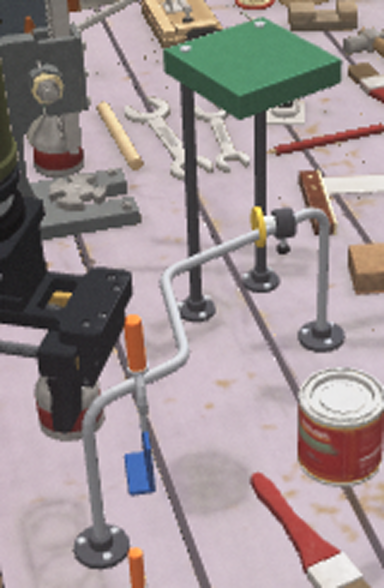

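```bash
cat > fit.py <<'E'
from h import *
from scipy.optimize import least_squares
S,D=ld('scene0'),ld('side0')
f=[(S,(357.4,210.9),(62,-215,275)),(S,(420.6,209.4),(180,-215,275)),(S,(342.6,175.3),(62,-100,299)),(S,(399.4,173.2),(180,-100,299)),(S,(333.8,320.3),(50,-190,4)),
(D,(323.8,220),(50,-190,4)),(D,(232.5,307.5),(-60,140,4)),(D,(290,127.5),(62,-100,275)),(D,(290,120),(62,-100,299)),(D,(258.8,103.8),(180,-100,299)),(D,(332,105),(62,-215,299))]
def T(p,P):
    P=np.atleast_2d(P)/1000.;c,s=np.cos(p[2]),np.sin(p[2]); return np.c_[p[0]+c*P[:,0]-s*P[:,1],p[1]+s*P[:,0]+c*P[:,1],P[:,2]]
def res(p): return np.concatenate([proj(d,T(p,P))[0]-uv for d,uv,P in f])
best=min((least_squares(res,[.65,0,y],loss='soft_l1') for y in (-1,-.5,0,.5,1)),key=lambda r:r.cost)
if __name__=='__main__':
    print(best.x,np.degrees(best.x[2]),best.cost); print(res(best.x).reshape(-1,2).round(1))
E
python3 fit.py
```

```text
[ 0.55596346 -0.24824635 -0.69191541] -39.6438326635435 11.983264407358343
[[-1.8  1.6]
 [-0.4  1.1]
 [-0.9 -0.5]
 [ 0.2  0.3]
 [-0.3  0.3]
 [-0.7 -1.4]
 [ 0.8 -0.8]
 [-0.5  2. ]
 [-0.6 -0.9]
 [-1.9 -4.3]
 [-0.1 -1.5]]
```

```bash
cat > ov.py <<'E'
from h import *; from fit import T,best
import sys
def path(step=1.):
    a=[np.array(v,float) for v in [(-60,140),(-60,45),(50,-5),(50,-190)]]
    L=[a[0]]
    for i in (1,2):
        u=(a[i]-a[i-1]);u/=np.linalg.norm(u);v=(a[i+1]-a[i]);v/=np.linalg.norm(v)
        th=np.arccos(u@v);t=25*np.tan(th/2);s=a[i]-u*t
        n=np.array([-u[1],u[0]]);sg=np.sign(n@v);c=s+n*sg*25
        for k in np.linspace(0,th,8): L.append(c-n*sg*25*np.cos(k)+u*25*np.sin(k))
    L.append(a[3]); return np.array(L)
def draw(d,im,p):
    P=path();q=proj(d,T(p,np.c_[P,np.full(len(P),160)]))
    for a,b in zip(q[:-1],q[1:]): cv2.line(im,tuple(int(v*8) for v in a),tuple(int(v*8) for v in b),(255,0,255),1,cv2.LINE_AA,3)
    for y in range(-180,0,20):
        u=proj(d,T(p,[(50,y,160)]))[0]; cv2.circle(im,tuple(int(round(v)) for v in u),1,(0,255,0),-1)
if __name__=='__main__':
    p=best.x
    for n,r in (('scene0',(200,160,230,180,3.4)),('side0',(190,80,160,245,2.4))):
        d=ld(n);im=cv2.cvtColor(d['pixels'],cv2.COLOR_RGB2BGR);draw(d,im,p);cv2.imwrite('pics/'+n+'_ov.png',im);crop(n+'_ov',*r)
E
python3 ov.py
```

```text
(no output)
```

View pics/scene0_ov_c200_160.png

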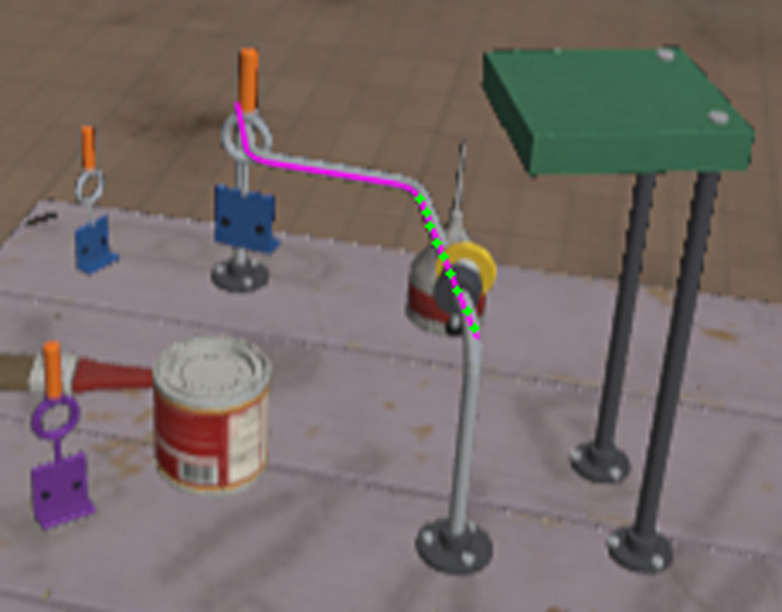

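View pics/side0_ov_c190_80.png

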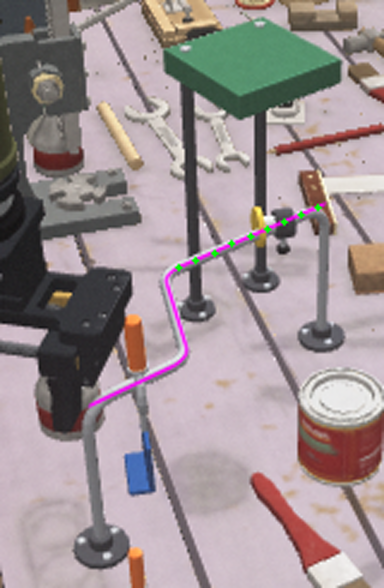

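```bash
python3 - <<'E'
s=open('fit.py').read()
s=s.replace("(332,105),(62,-215,299))]","(332,105),(62,-215,299)),(S,(323.5,214.7),(46,-1,160)),(S,(275,204.7),(-56,41,160)),(D,(259.2,195.8),(46,-1,160)),(D,(267.1,225.8),(-56,41,160))]")
open('fit.py','w').write(s)
E
python3 fit.py; python3 - <<'E'
from h import *; from fit import *
p=best.x
d=D
print([ (y,proj(d,T(p,[(50,y,160)]))[0].round(1)) for y in range(-180,-80,10)])
print([ (y,proj(S,T(p,[(50,y,160)]))[0].round(1)) for y in range(-180,-80,10)])
for y in range(50,131,10): print(y,proj(D,T(p,[(-60,y,172),(-60,y,222)])).round(1).tolist(),proj(S,T(p,[(-60,y,172),(-60,y,222)])).round(1).tolist())
crop('side0',240,150,90,60,8)
crop('scene0',300,210,60,60,8)
crop('side0',215,200,60,100,6)
E
```

```text
[ 0.55695815 -0.24892392 -0.69871962] -40.033685515947326 19.277796297422366
[[-1.9  1.7]
 [-0.3  1.4]
 [-0.7 -0.4]
 [ 0.7  0.5]
 [-0.3  0.3]
 [-0.6 -1.5]
 [ 0.  -1.3]
 [-0.5  1.9]
 [-0.7 -1.1]
 [-1.6 -4.5]
 [ 0.1 -1.5]
 [-3.3 -0.8]
 [ 0.1  2.2]
 [-2.1 -0.9]
 [ 1.4  0.8]]
[(-180, array([321.6, 166. ])), (-170, array([318.2, 167.4])), (-160, array([314.7, 168.9])), (-150, array([311.2, 170.4])), (-140, array([307.7, 171.9])), (-130, array([304.2, 173.4])), (-120, array([300.7, 174.9])), (-110, array([297.1, 176.5])), (-100, array([293.5, 178. ])), (-90, array([289.8, 179.6]))]
[(-180, array([338.8, 256.3])), (-170, array([337.7, 253.5])), (-160, array([336.6, 250.8])), (-150, array([335.6, 248.1])), (-140, array([334.5, 245.5])), (-130, array([333.5, 242.9])), (-120, array([332.5, 240.4])), (-110, array([331.5, 237.9])), (-100, array([330.5, 235.5])), (-90, array([329.6, 233.1]))]
50 [[265.6, 224.6], [264.5, 203.6]] [[273.1, 200.8], [273.4, 181.7]]
60 [[261.3, 226.6], [260.1, 205.6]] [[272.8, 199.0], [273.1, 180.0]]
70 [[257.0, 228.6], [255.6, 207.6]] [[272.4, 197.2], [272.7, 178.3]]
80 [[252.6, 230.7], [251.1, 209.6]] [[272.1, 195.5], [272.4, 176.7]]
90 [[248.2, 232.7], [246.5, 211.6]] [[271.8, 193.7], [272.0, 175.1]]
100 [[243.7, 234.8], [241.9, 213.6]] [[271.4, 192.0], [271.7, 173.5]]
110 [[239.2, 236.9], [237.2, 215.7]] [[271.1, 190.4], [271.4, 172.0]]
120 [[234.6, 239.0], [232.5, 217.8]] [[270.8, 188.7], [271.0, 170.5]]
130 [[230.0, 241.2], [227.8, 219.9]] [[270.5, 187.1], [270.7, 169.0]]
```

View pics/side0_c240_150.png

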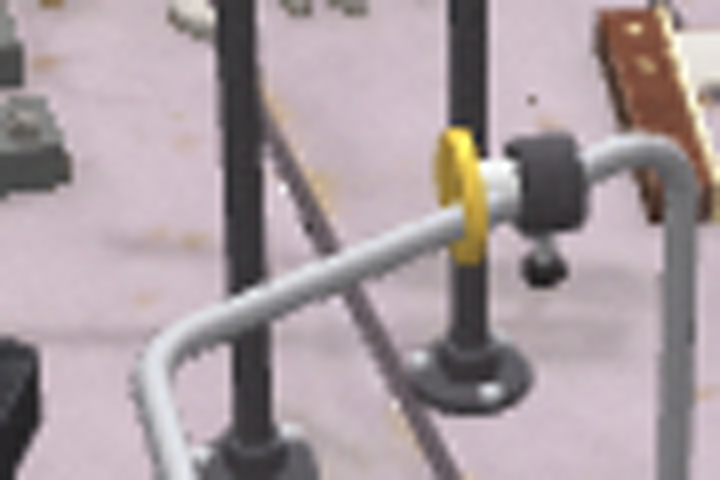

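View pics/side0_c215_200.png

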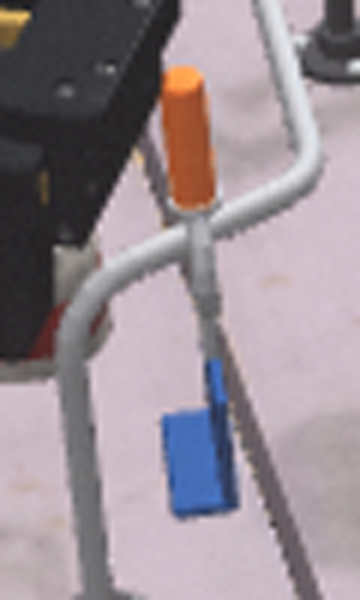

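View pics/scene0_c300_210.png

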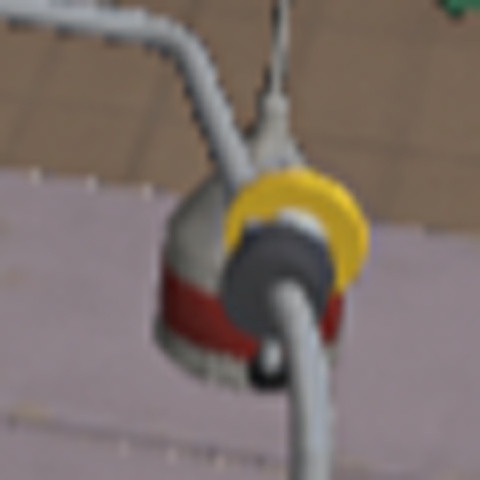

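```bash
python3 - <<'E'
from h import *; from fit import *
from scipy.optimize import least_squares
o=[(S,(272.9,176.0)),(D,(245.8,213.0))]
r=least_squares(lambda X:np.concatenate([proj(d,[X])[0]-u for d,u in o]),[.6,-.15,.22]);print(r.x,r.fun)
p=best.x
print(T(p,[(-60,91,222),(-60,91,206)]))
W=ld('wrist0');print(proj(W,T(p,[(-60,91,222),(-60,140,160),(-60,140,4)])))
s=telemetry.sense()
print(p)
for P in [(-60,91,206),(-60,45,206),(-56,41,206),(0,17.7,206),(46,-1,206),(50,-21,206),(20,-21,206),(20,-115,206)]: print(P,T(p,[P])[0].round(4))
E
```

```text
[ 0.57086854 -0.14177268  0.21860399] [-0.22339996  0.22694191 -0.14597887 -0.18947166]
[[ 0.56955281 -0.14065401  0.222     ]
 [ 0.56955281 -0.14065401  0.206     ]]
[[178.36088311 482.14434302]
 [241.98261379 353.80044098]
 [253.95006631 262.86418036]]
[ 0.55695815 -0.24892392 -0.69871962]
(-60, 91, 206) [ 0.5696 -0.1407  0.206 ]
(-60, 45, 206) [ 0.54   -0.1759  0.206 ]
(-56, 41, 206) [ 0.5405 -0.1815  0.206 ]
(0, 17.7, 206) [ 0.5683 -0.2354  0.206 ]
(46, -1, 206) [ 0.5915 -0.2793  0.206 ]
(50, -21, 206) [ 0.5817 -0.2972  0.206 ]
(20, -21, 206) [ 0.5588 -0.2779  0.206 ]
(20, -115, 206) [ 0.4983 -0.3498  0.206 ]
```

```bash
python3 - <<'E'
from scipy.spatial.transform import Rotation as R
q=[-0.49968065, -0.49962954, -0.50031857,  0.50037076]
print(R.from_quat([q[1],q[2],q[3],q[0]]).as_matrix().round(3))
E
```

```text
[[-0.001  1.    -0.   ]
 [-0.    -0.    -1.   ]
 [-1.    -0.001  0.   ]]
```

Call:
{"op": "jog_arm", "data": {"increments": [{"delta_pos": [-0.0068, -0.0176, 0.0015], "turn": 0.109, "grip": 1}, {"delta_pos": [-0.0068, -0.0176, 0.0015], "turn": 0.109, "grip": 1}, {"delta_pos": [-0.0068, -0.0176, 0.0015], "turn": 0.109, "grip": 1}, {"delta_pos": [-0.0068, -0.0176, 0.0015], "turn": 0.109, "grip": 1}, {"delta_pos": [-0.0068, -0.0176, 0.0015], "turn": 0.109, "grip": 1}, {"delta_pos": [-0.0068, -0.0176, 0.0015], "turn": 0.109, "grip": 1}, {"delta_pos": [-0.0068, -0.0176, 0.0015], "turn": 0.109, "grip": 1}, {"delta_pos": [-0.0068, -0.0176, 0.0015], "turn": 0.109, "grip": 1}]}}

```text
clock: 0.82
tcp_pos: [0.57, -0.1417, 0.2505]
eef_rot: [0.665, 0.24, 0.665, -0.24]
wrist_force: [0.7, -0.2, -0.4]
grip_width: 0.0884
```

```bash
python3 - <<'E'
from h import *
d=shot('wrist','wrist1'); shot('side','side1'); shot('scene','scene1')
s=telemetry.sense(); print(s['clock'],s['tcp_pos'],s['joint_positions'])
E
```

```text
0.9667 [ 0.5699474  -0.14254303  0.25039332] [ 0.43545065  0.65279474 -0.4664248   1.65976586  0.3523025   0.91431398
  0.70062288]
```

View pics/wrist1.png

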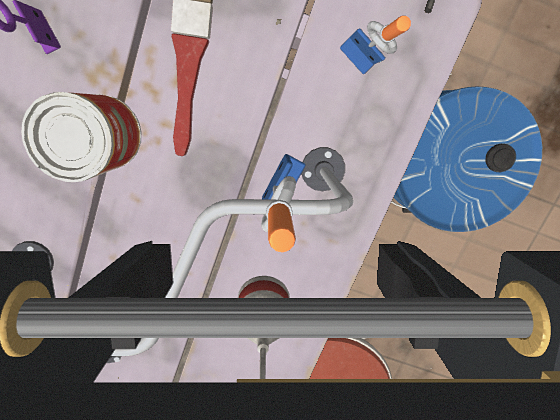

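View pics/side1.png

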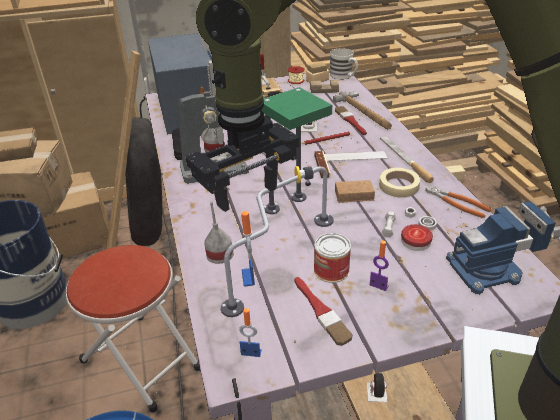

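```bash
python3 - <<'E'
from h import *
from fit import T,best
from scipy.optimize import least_squares
W=ld('wrist1');S=ld('scene1');D=ld('side1')
print(proj(W,[(.57,-.1417,.2505),(.57,-.1417,.222),(.5709,-.1418,.222)]))
print(proj(D,[(.57,-.1417,.2505),(.57,-.1417,.222)]),proj(S,[(.57,-.1417,.2505)]))
print(T(best.x,[(-60,91,222)]))
o=[(S,(272.9,176.0)),(D,(245.8,213.0)),(W,(283,243))]
r=least_squares(lambda X:np.concatenate([proj(d,[X])[0]-u for d,u in o]),[.6,-.15,.22]);print(r.x,r.fun)
crop('side1',180,130,110,170,3.4)
crop('scene1',220,120,120,120,5)
E
```

```text
[[275.61926639 264.72887664]
 [275.36461283 241.18368876]
 [276.35436194 242.59849652]]
[[244.9784752  198.75963921]
 [245.98018794 211.41688867]] [[272.57749836 164.02907532]]
[[ 0.56955281 -0.14065401  0.222     ]]
[ 0.57378916 -0.14008258  0.21909434] [ 0.13783356 -0.47360608 -1.96336732 -0.05884044 -0.49011098 -0.36435955]
```

View pics/side1_c180_130.png

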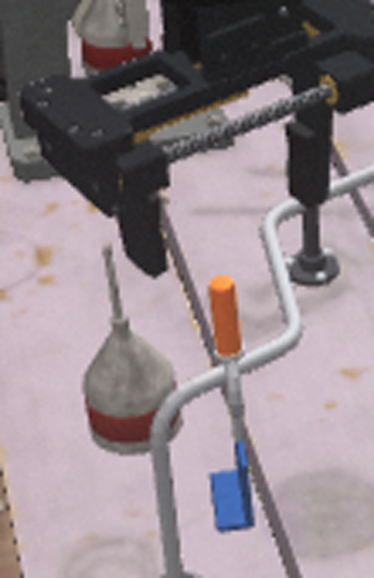

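View pics/scene1_c220_120.png

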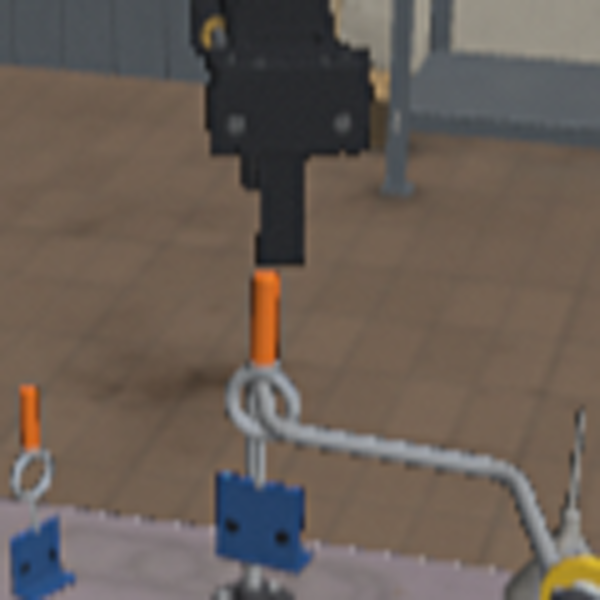

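Call:
{"op": "jog_arm", "data": {"increments": [{"delta_pos": [0.001, 0.001, -0.02], "turn": 0, "grip": 1}, {"delta_pos": [0.001, 0.001, -0.02], "turn": 0, "grip": 1}, {"delta_pos": [0, 0, -0.019], "turn": 0, "grip": 1}, {"delta_pos": [0, 0, 0], "turn": 0, "grip": 0.5}, {"delta_pos": [0, 0, 0], "turn": 0, "grip": 0.25}, {"delta_pos": [0, 0, 0], "turn": 0, "grip": 0.1}, {"delta_pos": [0, 0, 0], "turn": 0, "grip": 0}, {"delta_pos": [0, 0, 0], "turn": 0, "grip": 0}]}}

```text
clock: 1.63
tcp_pos: [0.5735, -0.1385, 0.193]
eef_rot: [0.665, 0.242, 0.664, -0.242]
wrist_force: [0.0, 0.6, 0.3]
grip_width: 0.0566
```

Call:
{"op": "jog_arm", "data": {"increments": [{"delta_pos": [0, 0, 0], "turn": 0, "grip": 0}, {"delta_pos": [0, 0, 0], "turn": 0, "grip": 0}, {"delta_pos": [0, 0, 0], "turn": 0, "grip": 0}, {"delta_pos": [0, 0, 0], "turn": 0, "grip": 0}]}}

```text
clock: 1.97
tcp_pos: [0.5727, -0.1388, 0.192]
eef_rot: [0.664, 0.242, 0.664, -0.242]
wrist_force: [0.9, -0.6, -0.1]
grip_width: 0.03
```

```bash
python3 - <<'E'
from h import *
shot('side','side2'); shot('scene','scene2')
s=telemetry.sense(); print(s['clock'],s['tcp_pos'],s['wrist_force'],s['wrist_torque'],s['grip_width'])
a=[cv2.resize(cv2.imread('pics/side2.png')[130:300,180:290],None,fx=3,fy=3),cv2.resize(cv2.imread('pics/scene2.png')[110:280,200:340],None,fx=3,fy=3)]
cv2.imwrite('pics/c2.png',np.hstack(a))
E
```

```text
2.0667 [ 0.57258521 -0.13881785  0.19177783] [0.14355839 0.12062879 0.30547833] [ 0.03240548 -0.0903236   0.00457202] 0.02215368210537859
```

View pics/c2.png

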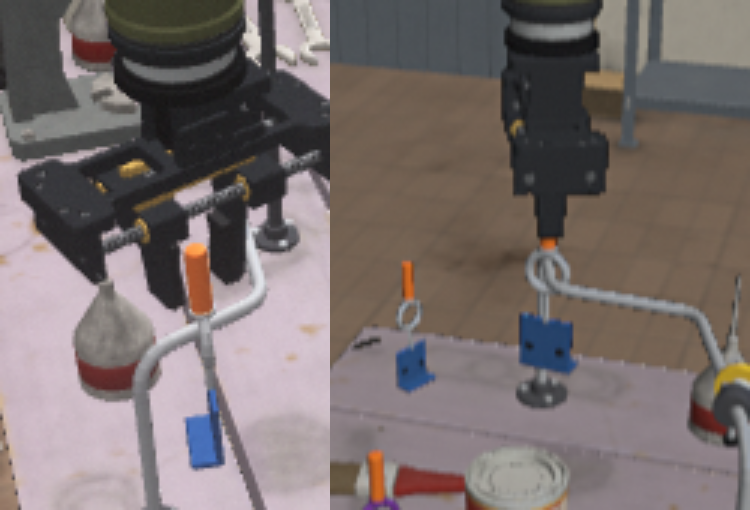

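Call:
{"op": "jog_arm", "data": {"increments": [{"delta_pos": [0, 0, 0], "turn": 0, "grip": 0}, {"delta_pos": [0, 0, 0], "turn": 0, "grip": 0}, {"delta_pos": [0, 0, 0], "turn": 0, "grip": 0}, {"delta_pos": [0, 0, 0.003], "turn": 0, "grip": 0}, {"delta_pos": [0, 0, 0.003], "turn": 0, "grip": 0}, {"delta_pos": [0, 0, 0], "turn": 0, "grip": 0}]}}

```text
clock: 2.57
tcp_pos: [0.5729, -0.1387, 0.1983]
eef_rot: [0.665, 0.242, 0.664, -0.242]
wrist_force: [-0.0, -1.1, -1.0]
grip_width: 0.0131
```

```bash
python3 - <<'E'
from h import *
shot('side','side3'); shot('scene','scene3')
s=telemetry.sense(); print(s['clock'],s['tcp_pos'],s['wrist_force'],s['wrist_torque'],s['grip_width'])
a=[cv2.resize(cv2.imread('pics/side3.png')[130:300,180:290],None,fx=3,fy=3),cv2.resize(cv2.imread('pics/scene3.png')[110:280,200:340],None,fx=3,fy=3)]
cv2.imwrite('pics/c3.png',np.hstack(a))
E
```

```text
2.6667 [ 0.57271895 -0.1387129   0.19787314] [ 0.41449731  0.05933253 -3.02135975] [-0.0022832  -0.00362657 -0.02538749] 0.013073263121231306
```

View pics/c3.png

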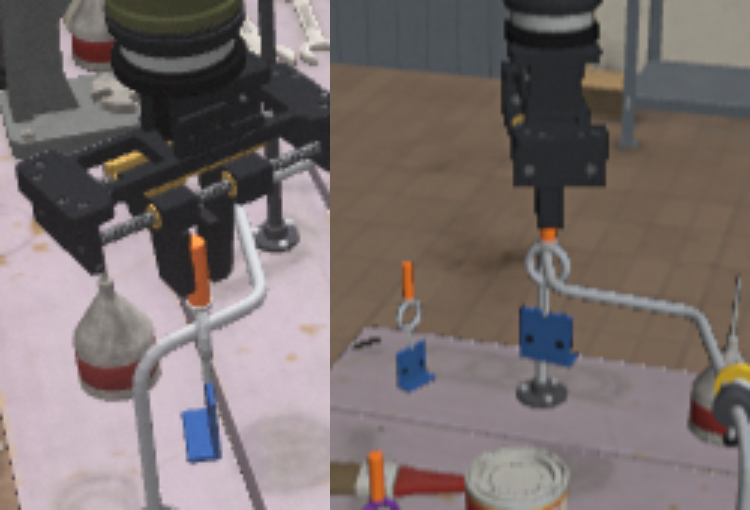

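```bash
python3 - <<'E'
from h import *
S=ld('scene3');D=ld('side3')
t=np.array([.5729,-.1387,.198]);y=np.array([.643,.766,0])
print(proj(S,[t,t-[0,0,.01]]),proj(D,[t,t-[0,0,.01]]))
x=np.array([.766,-.643,0])
for s in(-9,9):print(s,proj(S,[t+x*s/1000]),proj(D,[t+x*s/1000]))
crop('scene3',255,165,35,45,12); crop('side3',225,190,45,60,9)
a=cv2.imread('pics/scene3_c255_165.png');b=cv2.imread('pics/side3_c225_190.png');cv2.imwrite('pics/c3b.png',np.hstack([a,b]))
E
```

```text
[[272.2694113  183.37611895]
 [272.21706024 187.07562554]] [[244.82321239 222.50744301]
 [245.16892291 226.71757752]]
-9 [[268.6354172  183.45858164]] [[247.49064485 224.91372501]]
9 [[275.89883323 183.29376002]] [[242.18706314 220.12938149]]
```

View pics/c3b.png

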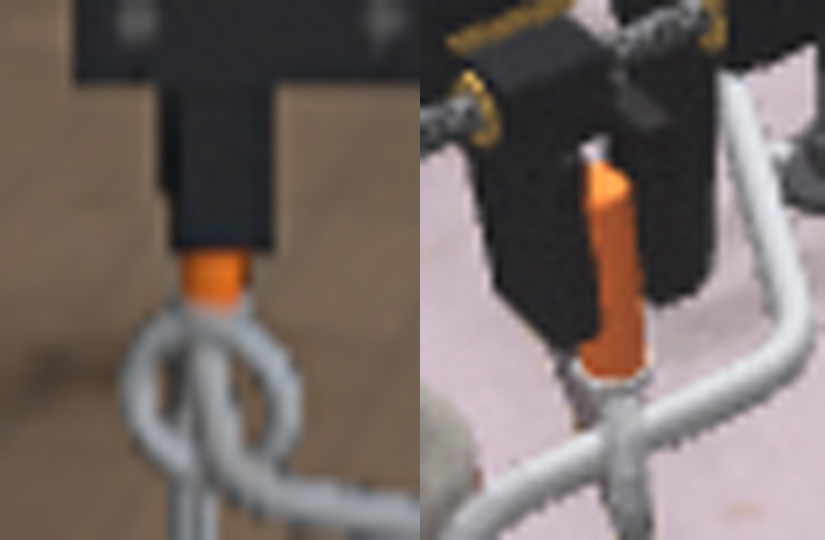

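```bash
cat > way.py <<'E'
from h import *; from fit import T,best
p=best.x
def arc(c0,c1,c2,R=25):
    pass
def toR(w):
    c,s=np.cos(p[2]),np.sin(p[2]); d=np.array(w[:2])-p[:2]; return np.array([c*d[0]+s*d[1],-s*d[0]+c*d[1]])*1000
def dense():
    from ov import path
    P=path(); out=[]
    for a,b in zip(P[:-1],P[1:]):
        n=max(1,int(np.linalg.norm(b-a)*5)); out+= [a+(b-a)*k/n for k in range(n)]
    out.append(P[-1]); out=np.array(out); s=np.r_[0,np.cumsum(np.linalg.norm(np.diff(out,axis=0),axis=1))]; return out,s
def at(sv):
    P,s=dense(); q=np.array([np.interp(sv,s,P[:,0]),np.interp(sv,s,P[:,1])]); 
    b=np.array([np.interp(sv+.5,s,P[:,0]),np.interp(sv+.5,s,P[:,1])]);a=np.array([np.interp(sv-.5,s,P[:,0]),np.interp(sv-.5,s,P[:,1])]);t=b-a
    return q,np.degrees(np.arctan2(t[1],t[0]))
def near(q):
    P,s=dense(); i=np.argmin(np.linalg.norm(P-q,axis=1)); return s[i]
E
python3 - <<'E'
from way import *
t=telemetry.sense()['tcp_pos']; print(toR(t),near(toR(t)))
prev=t[:2];pa=-90
s0=near(toR(t))
for sv in [s0+6.6*k for k in range(1,6)]+[s0+33+ 3.5*k for k in range(1,11)]+[s0+68+8*k for k in range(1,14)]:
    q,a=at(sv); w=T(p,[(q[0],q[1],0)])[0][:2]; print(round(sv,1),q.round(1),round(a,1),w.round(4),'d',((w-prev)*1000).round(1),'turn',np.radians(a-pa).round(3)); prev=w;pa=a
E
```

```text
[-58.8243842   94.52281983] 45.45886342866885
52.1 [-60.   87.9] -90.0 [ 0.5676 -0.143 ] d [-5.1 -4.3] turn 0.0
58.7 [-60.   81.3] -90.0 [ 0.5633 -0.148 ] d [-4.2 -5.1] turn 0.0
65.3 [-60.   74.7] -90.0 [ 0.5591 -0.1531] d [-4.2 -5.1] turn 0.0
71.9 [-60.   68.1] -90.0 [ 0.5548 -0.1582] d [-4.2 -5.1] turn 0.0
78.5 [-60.   61.5] -89.7 [ 0.5506 -0.1632] d [-4.2 -5.1] turn 0.005
82.0 [-59.8  58.1] -85.3 [ 0.5486 -0.166 ] d [-2.1 -2.8] turn 0.077
85.5 [-59.1  54.6] -76.0 [ 0.5469 -0.1691] d [-1.7 -3.1] turn 0.163
89.0 [-57.9  51.3] -66.6 [ 0.5456 -0.1724] d [-1.2 -3.3] turn 0.163
92.5 [-56.3  48.2] -57.2 [ 0.5448 -0.1758] d [-0.8 -3.4] turn 0.163
96.0 [-54.4  45.4] -47.9 [ 0.5445 -0.1792] d [-0.3 -3.5] turn 0.163
99.5 [-52.   42.8] -41.8 [ 0.5447 -0.1827] d [ 0.2 -3.5] turn 0.106
103.0 [-49.3  40.6] -37.9 [ 0.5454 -0.1862] d [ 0.7 -3.4] turn 0.068
106.5 [-46.2  38.8] -29.1 [ 0.5465 -0.1895] d [ 1.2 -3.3] turn 0.153
110.0 [-43.1  37.3] -24.4 [ 0.548  -0.1926] d [ 1.4 -3.2] turn 0.082
113.5 [-39.9  35.9] -24.4 [ 0.5495 -0.1958] d [ 1.5 -3.2] turn 0.0
121.5 [-32.6  32.6] -24.4 [ 0.5529 -0.203 ] d [ 3.4 -7.2] turn -0.0
129.5 [-25.3  29.2] -24.4 [ 0.5564 -0.2102] d [ 3.4 -7.2] turn 0.0
137.5 [-18.   25.9] -24.4 [ 0.5598 -0.2175] d [ 3.4 -7.2] turn -0.0
145.5 [-10.8  22.6] -24.4 [ 0.5633 -0.2247] d [ 3.4 -7.2] turn 0.0
153.5 [-3.5 19.3] -24.4 [ 0.5667 -0.2319] d [ 3.4 -7.2] turn 0.0
161.5 [ 3.8 16. ] -24.4 [ 0.5702 -0.2391] d [ 3.4 -7.2] turn 0.0
169.5 [11.1 12.7] -24.4 [ 0.5736 -0.2463] d [ 3.4 -7.2] turn -0.0
177.5 [18.4  9.4] -24.4 [ 0.5771 -0.2536] d [ 3.4 -7.2] turn 0.0
185.5 [25.6  6.1] -24.4 [ 0.5805 -0.2608] d [ 3.4 -7.2] turn 0.0
193.5 [32.9  2.8] -24.4 [ 0.5839 -0.268 ] d [ 3.4 -7.2] turn -0.0
201.5 [39.9 -1.1] -38.5 [ 0.5868 -0.2754] d [ 2.8 -7.4] turn -0.245
209.5 [45.4 -6.8] -57.2 [ 0.5874 -0.2834] d [ 0.6 -7.9] turn -0.327
217.5 [ 48.9 -14. ] -76.0 [ 0.5854 -0.2911] d [-2.  -7.7] turn -0.327
```

Call:
{"op": "jog_arm", "data": {"increments": [{"delta_pos": [-0.0045, -0.005, 0], "turn": 0, "grip": 0}, {"delta_pos": [-0.0042, -0.005, 0], "turn": 0, "grip": 0}, {"delta_pos": [-0.0042, -0.0051, 0], "turn": 0, "grip": 0}, {"delta_pos": [-0.0042, -0.0051, 0], "turn": 0, "grip": 0}, {"delta_pos": [-0.0042, -0.0051, 0], "turn": 0.05, "grip": 0}, {"delta_pos": [-0.0021, -0.0028, 0], "turn": 0.09, "grip": 0}, {"delta_pos": [-0.0017, -0.0031, 0], "turn": 0.12, "grip": 0}, {"delta_pos": [-0.0012, -0.0033, 0], "turn": 0.12, "grip": 0}]}}

```text
clock: 3.33
tcp_pos: [0.5459, -0.1739, 0.1979]
eef_rot: [0.699, 0.11, 0.698, -0.11]
wrist_force: [0.8, 0.3, -2.3]
grip_width: 0.0131
```

Call:
{"op": "jog_arm", "data": {"increments": [{"delta_pos": [-0.0008, -0.0034, 0], "turn": 0.12, "grip": 0}, {"delta_pos": [-0.0003, -0.0035, 0], "turn": 0.12, "grip": 0}, {"delta_pos": [0.0002, -0.0035, 0], "turn": 0.12, "grip": 0}, {"delta_pos": [0.0007, -0.0034, 0], "turn": 0.12, "grip": 0}, {"delta_pos": [0.0012, -0.0033, 0], "turn": 0.12, "grip": 0}, {"delta_pos": [0.0014, -0.0032, 0], "turn": 0.12, "grip": 0}, {"delta_pos": [0.0015, -0.0032, 0], "turn": 0.045, "grip": 0}, {"delta_pos": [0, 0, 0], "turn": 0, "grip": 0}]}}

```text
clock: 4.0
tcp_pos: [0.5497, -0.1987, 0.1974]
eef_rot: [0.69, -0.156, 0.69, 0.156]
wrist_force: [-0.1, 0.2, -1.8]
grip_width: 0.0126
```

```bash
cat > st.py <<'E'
from way import *
import sys
from scipy.spatial.transform import Rotation as Ro
n=sys.argv[1]
shot('side','side'+n); shot('scene','scene'+n)
s=telemetry.sense(); q=s['eef_rot']; j=Ro.from_quat([q[1],q[2],q[3],q[0]]).as_matrix()
print(s['clock'],s['tcp_pos'].round(4),'rail',toR(s['tcp_pos']).round(1),'F',s['wrist_force'].round(1),s['wrist_torque'].round(2),s['grip_width'].round(4),'jaw',np.degrees(np.arctan2(j[1,1],j[0,1])).round(1),s['joint_positions'].round(2))
a=[cv2.resize(cv2.imread('pics/side%s.png'%n)[110:310,190:340],None,fx=2.5,fy=2.5),cv2.resize(cv2.imread('pics/scene%s.png'%n)[110:310,220:380],None,fx=2.5,fy=2.5)]
cv2.imwrite('pics/c%s.png'%n,np.hstack(a))
E
python3 st.py 4
```

```text
Traceback (most recent call last):
  File "st.py", line 7, in <module>
    print(s['clock'],s['tcp_pos'].round(4),'rail',toR(s['tcp_pos']).round(1),'F',s['wrist_force'].round(1),s['wrist_torque'].round(2),s['grip_width'].round(4),'jaw',np.degrees(np.arctan2(j[1,1],j[0,1])).round(1),s['joint_positions'].round(2))
                                                                                                                                      ^^^^^^^^^^^^^^^^^^^^^
AttributeError: 'float' object has no attribute 'round'
```

```bash
sed -i "s/s\['grip_width'\].round(4)/round(s['grip_width'],4)/" st.py; python3 st.py 4
```

```text
4.2 [ 0.5499 -0.1968  0.1978] rail [-38.9  35.4] F [-0.4  0.3 -1.7] [ 0.12 -0.07 -0.05] 0.0128 jaw 115.5 [ 0.69  0.78 -0.76  1.72  0.66  0.92  1.67]
```

View pics/c4.png

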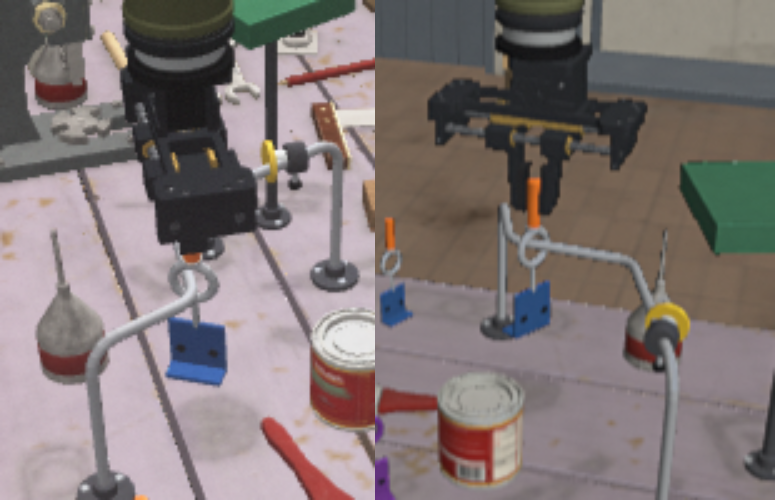

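Call:
{"op": "jog_arm", "data": {"increments": [{"delta_pos": [0.0034, -0.007, 0], "turn": 0, "grip": 0}, {"delta_pos": [0.0034, -0.007, 0], "turn": 0, "grip": 0}, {"delta_pos": [0.0034, -0.007, 0], "turn": 0, "grip": 0}, {"delta_pos": [0.0034, -0.007, 0], "turn": 0, "grip": 0}, {"delta_pos": [0.0034, -0.007, 0], "turn": 0, "grip": 0}, {"delta_pos": [0.0034, -0.007, 0], "turn": 0, "grip": 0}, {"delta_pos": [0.0034, -0.007, 0], "turn": 0, "grip": 0}, {"delta_pos": [0.0034, -0.007, 0], "turn": 0, "grip": 0}]}}

```text
clock: 4.87
tcp_pos: [0.5777, -0.2536, 0.1976]
eef_rot: [0.69, -0.156, 0.69, 0.156]
wrist_force: [0.0, 0.5, -1.9]
grip_width: 0.0129
```

Call:
{"op": "jog_arm", "data": {"increments": [{"delta_pos": [0.0034, -0.007, 0], "turn": 0, "grip": 0}, {"delta_pos": [0.0034, -0.007, 0], "turn": 0, "grip": 0}, {"delta_pos": [0, 0, 0], "turn": 0, "grip": 0}]}}

```text
clock: 5.12
tcp_pos: [0.5848, -0.269, 0.1975]
eef_rot: [0.69, -0.156, 0.69, 0.155]
wrist_force: [-0.4, 0.1, -2.0]
grip_width: 0.0128
```

```bash
python3 st.py 5
```

```text
5.2167 [ 0.5842 -0.2669  0.1976] rail [32.4  3.8] F [ 0.5  0.2 -1.9] [ 0.11 -0.1   0.  ] 0.0131 jaw 115.5 [ 0.74  0.85 -0.76  1.53  0.65  1.02  1.82]
```

View pics/c5.png

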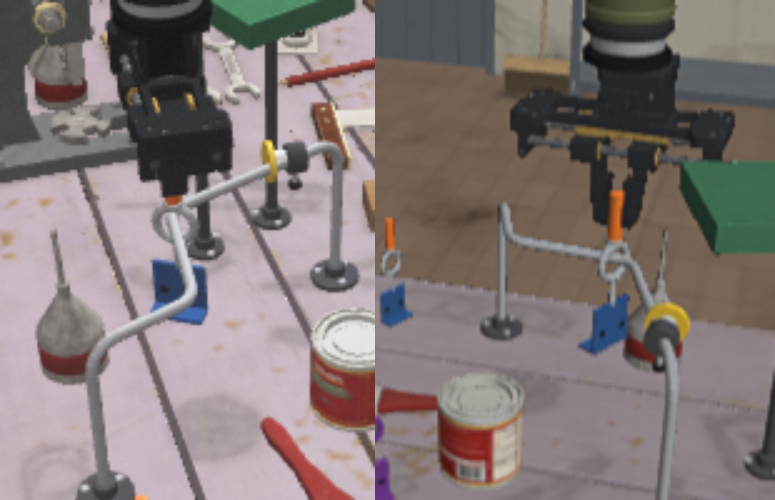

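Call:
{"op": "jog_arm", "data": {"increments": [{"delta_pos": [0, 0, 0], "turn": -0.1, "grip": 0}, {"delta_pos": [0, 0, 0], "turn": -0.1, "grip": 0}, {"delta_pos": [0, 0, 0], "turn": -0.1, "grip": 0}, {"delta_pos": [0, 0, 0], "turn": -0.1, "grip": 0}, {"delta_pos": [0, 0, 0], "turn": -0.1, "grip": 0}, {"delta_pos": [0, 0, 0], "turn": -0.1, "grip": 0}, {"delta_pos": [0, 0, 0], "turn": -0.1, "grip": 0}, {"delta_pos": [0, 0, 0], "turn": 0, "grip": 0}]}}

```text
clock: 5.88
tcp_pos: [0.5843, -0.2658, 0.198]
eef_rot: [0.701, 0.09, 0.701, -0.09]
wrist_force: [0.5, 1.2, -1.3]
grip_width: 0.0132
```

```bash
python3 st.py 6
```

```text
5.9833 [ 0.5843 -0.2659  0.1979] rail [31.8  4.6] F [ 0.1  0.7 -1. ] [ 0.2  -0.13  0.15] 0.0128 jaw 75.7 [ 0.66  0.81 -0.58  1.54  0.51  0.95  1.24]
```

View pics/c6.png

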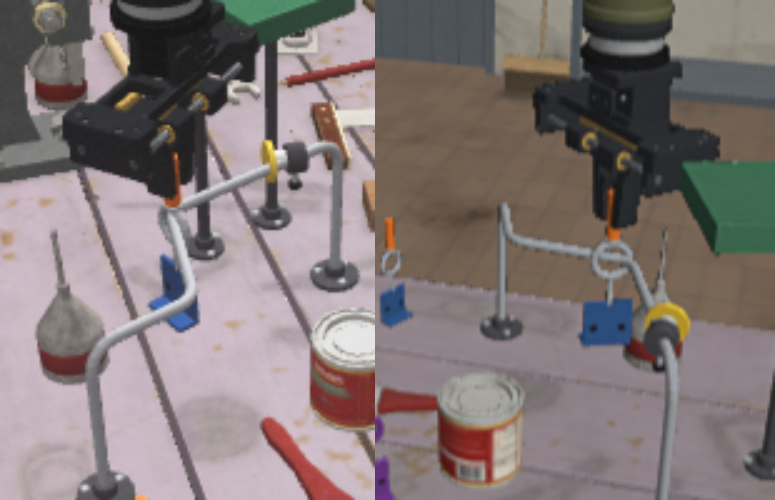

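Call:
{"op": "jog_arm", "data": {"increments": [{"delta_pos": [0, 0, 0], "turn": -0.07, "grip": 0}, {"delta_pos": [0.0005, -0.0019, 0], "turn": -0.07, "grip": 0}, {"delta_pos": [0.0005, -0.0019, 0], "turn": -0.07, "grip": 0}, {"delta_pos": [0.0005, -0.0019, 0], "turn": -0.07, "grip": 0}, {"delta_pos": [0.0005, -0.0019, 0], "turn": -0.07, "grip": 0}, {"delta_pos": [0.0005, -0.0019, 0], "turn": -0.07, "grip": 0}, {"delta_pos": [0, 0, 0], "turn": -0.03, "grip": 0}, {"delta_pos": [0, 0, 0], "turn": 0, "grip": 0}]}}

```text
clock: 6.65
tcp_pos: [0.5863, -0.2763, 0.1976]
eef_rot: [0.664, 0.243, 0.664, -0.243]
wrist_force: [-0.2, -0.4, -2.3]
grip_width: 0.0131
```

```bash
python3 st.py 7
```

```text
6.75 [ 0.5866 -0.2769  0.1977] rail [40.7 -2.3] F [-0.1  0.3 -1.4] [ 0.06  0.08 -0.02] 0.0128 jaw 49.8 [ 0.61  0.8  -0.46  1.52  0.41  0.92  0.89]
```

View pics/c7.png

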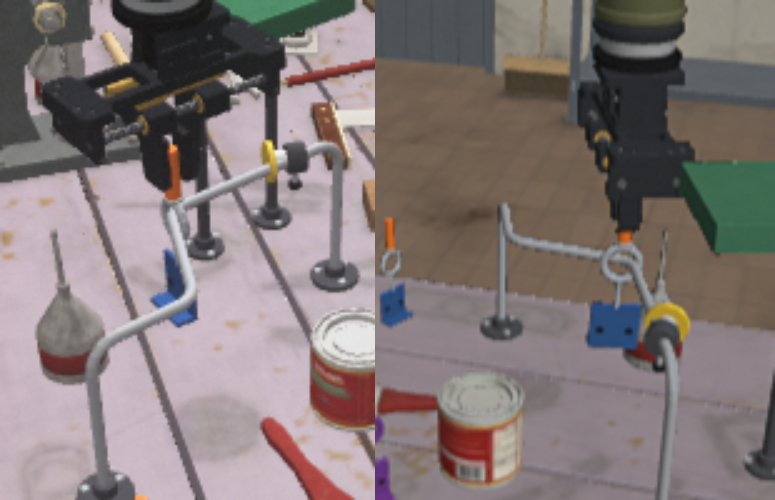

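Call:
{"op": "jog_arm", "data": {"increments": [{"delta_pos": [-0.0032, 0.0026, -0.0002], "turn": 0, "grip": 0}, {"delta_pos": [-0.0032, 0.0026, -0.0005], "turn": 0, "grip": 0}, {"delta_pos": [-0.0032, 0.0026, -0.0008], "turn": 0, "grip": 0}, {"delta_pos": [-0.0032, 0.0026, -0.001], "turn": 0, "grip": 0}, {"delta_pos": [0, 0, 0], "turn": 0, "grip": 0}]}}

```text
clock: 7.17
tcp_pos: [0.5753, -0.2658, 0.1962]
eef_rot: [0.665, 0.244, 0.662, -0.243]
wrist_force: [4.0, -2.3, 0.6]
grip_width: 0.0131
```

```bash
python3 st.py 8
```

```text
7.2667 [ 0.5754 -0.2658  0.1963] rail [24.9 -1. ] F [ 3.5 -0.4  0.7] [-0.19 -1.05  0.03] 0.0132 jaw 49.7 [ 0.61  0.78 -0.46  1.58  0.42  0.88  0.86]
```

View pics/c8.png

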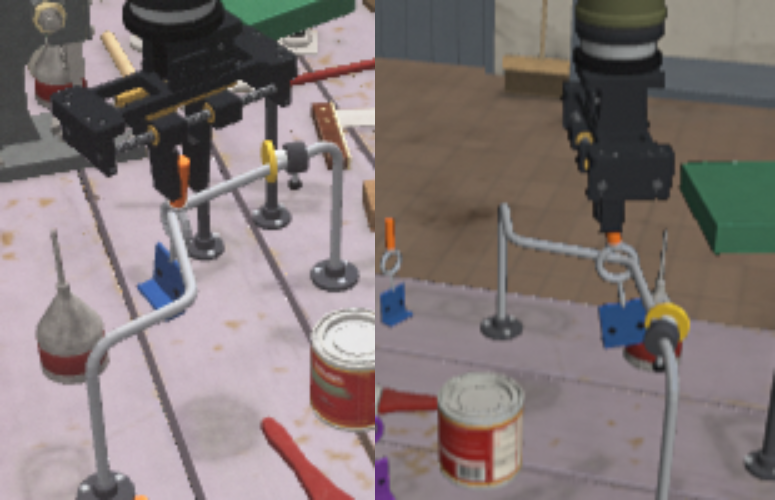

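Call:
{"op": "jog_arm", "data": {"increments": [{"delta_pos": [-0.0032, 0.0026, -0.0012], "turn": 0, "grip": 0}, {"delta_pos": [-0.0032, 0.0026, -0.0015], "turn": 0, "grip": 0}, {"delta_pos": [-0.0032, 0.0026, -0.0018], "turn": 0, "grip": 0}, {"delta_pos": [-0.0025, -0.003, -0.001], "turn": 0, "grip": 0}, {"delta_pos": [-0.0025, -0.003, 0], "turn": 0, "grip": 0}, {"delta_pos": [0, 0, 0], "turn": 0, "grip": 0}]}}

```text
clock: 7.77
tcp_pos: [0.5614, -0.263, 0.1907]
eef_rot: [0.665, 0.244, 0.662, -0.242]
wrist_force: [5.8, 0.5, 0.6]
grip_width: 0.0134
```

```bash
python3 st.py 9
```

```text
7.8667 [ 0.5613 -0.2633  0.1907] rail [12.6 -8.2] F [4.7 0.1 1.1] [ 0.13 -1.29  0.11] 0.0129 jaw 49.7 [ 0.62  0.77 -0.46  1.62  0.42  0.85  0.85]
```

View pics/c9.png

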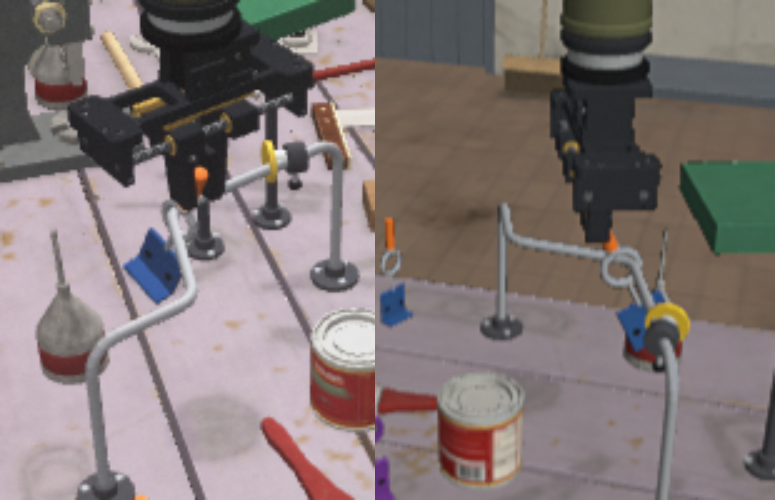

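Call:
{"op": "jog_arm", "data": {"increments": [{"delta_pos": [-0.0028, -0.0039, 0], "turn": 0, "grip": 0}, {"delta_pos": [-0.0028, -0.0039, 0], "turn": 0, "grip": 0}, {"delta_pos": [-0.0028, -0.0039, 0], "turn": 0, "grip": 0}, {"delta_pos": [-0.0028, -0.0039, 0], "turn": 0, "grip": 0}, {"delta_pos": [-0.003, -0.0037, 0], "turn": 0, "grip": 0}, {"delta_pos": [0, 0, 0], "turn": 0, "grip": 0}]}}

```text
clock: 8.37
tcp_pos: [0.5452, -0.2847, 0.1901]
eef_rot: [0.664, 0.244, 0.663, -0.244]
wrist_force: [3.5, -2.4, 0.4]
grip_width: 0.0131
```

```bash
python3 st.py 10
```

```text
8.4667 [ 0.5451 -0.2845  0.19  ] rail [ 13.8 -34.9] F [ 2.9 -3.   0.9] [-0.57 -0.87  0.01] 0.0129 jaw 49.6 [ 0.66  0.76 -0.46  1.64  0.43  0.84  0.89]
```

View pics/c10.png

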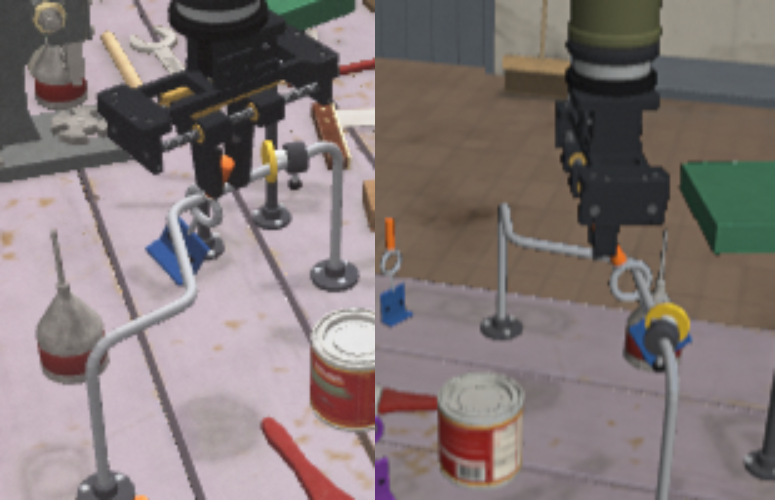

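Call:
{"op": "jog_arm", "data": {"increments": [{"delta_pos": [-0.003, -0.004, 0.0003], "turn": 0, "grip": 0}, {"delta_pos": [-0.003, -0.004, 0.0003], "turn": 0, "grip": 0}, {"delta_pos": [-0.003, -0.004, 0.0003], "turn": 0, "grip": 0}, {"delta_pos": [-0.003, -0.004, 0.0003], "turn": 0, "grip": 0}, {"delta_pos": [-0.003, -0.004, 0], "turn": 0, "grip": 0}, {"delta_pos": [-0.003, -0.004, 0], "turn": 0, "grip": 0}, {"delta_pos": [-0.003, -0.004, 0], "turn": 0, "grip": 0}, {"delta_pos": [0, 0, 0], "turn": 0, "grip": 0}]}}

```text
clock: 9.13
tcp_pos: [0.5223, -0.313, 0.1906]
eef_rot: [0.663, 0.244, 0.664, -0.245]
wrist_force: [1.4, -2.1, 0.0]
grip_width: 0.0131
```

```bash
python3 st.py 11
```

```text
9.2333 [ 0.5226 -0.3126  0.1906] rail [ 14.6 -70.9] F [ 0.6 -2.9 -0.3] [-0.63 -0.27 -0.09] 0.013 jaw 49.6 [ 0.72  0.76 -0.47  1.65  0.43  0.84  0.94]
```

View pics/c11.png

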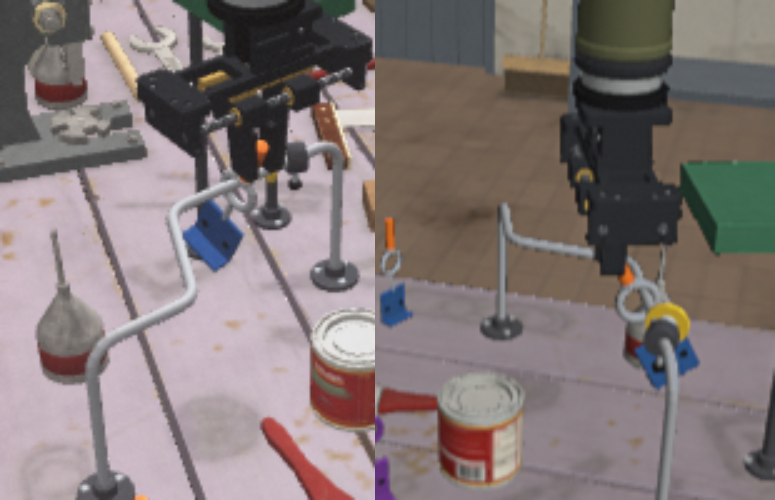

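Call:
{"op": "jog_arm", "data": {"increments": [{"delta_pos": [-0.0024, -0.0033, 0], "turn": 0, "grip": 0}, {"delta_pos": [-0.0024, -0.0033, 0], "turn": 0, "grip": 0}, {"delta_pos": [-0.0024, -0.0033, 0], "turn": 0, "grip": 0}, {"delta_pos": [-0.0024, -0.0033, 0], "turn": 0, "grip": 0}, {"delta_pos": [-0.0024, -0.0033, 0], "turn": 0, "grip": 0}, {"delta_pos": [0, 0, 0], "turn": 0, "grip": 0}]}}

```text
clock: 9.73
tcp_pos: [0.5105, -0.3291, 0.1906]
eef_rot: [0.663, 0.244, 0.664, -0.245]
wrist_force: [0.5, -1.1, -0.7]
grip_width: 0.0132
```

```bash
python3 st.py 12
```

```text
9.8333 [ 0.511  -0.3286  0.1906] rail [ 16.  -90.5] F [-0.8 -1.1 -0.1] [-0.23 -0.05  0.  ] 0.0131 jaw 49.6 [ 0.76  0.76 -0.47  1.66  0.43  0.83  0.97]
```

View pics/c12.png

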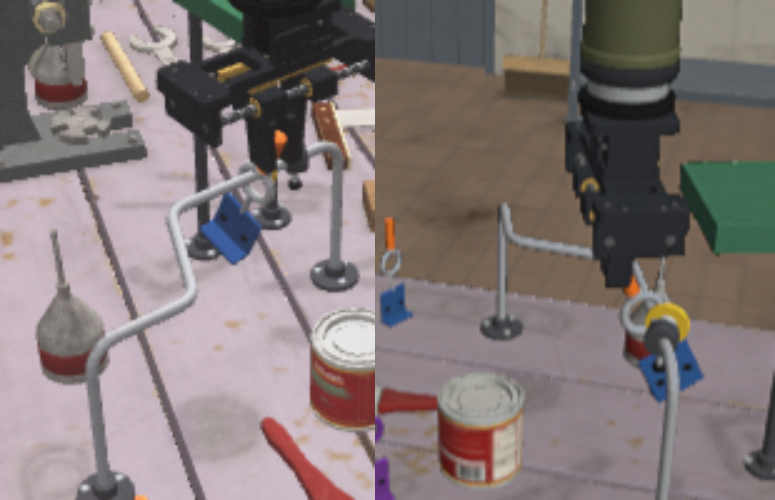

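Call:
{"op": "jog_arm", "data": {"increments": [{"delta_pos": [-0.0014, -0.0015, 0], "turn": 0, "grip": 0}, {"delta_pos": [-0.0014, -0.0015, 0], "turn": 0, "grip": 0}, {"delta_pos": [-0.0014, -0.0015, 0], "turn": 0, "grip": 0}, {"delta_pos": [-0.0014, -0.0015, 0], "turn": 0, "grip": 0}, {"delta_pos": [0, 0, 0], "turn": 0, "grip": 0}]}}

```text
clock: 10.25
tcp_pos: [0.506, -0.3343, 0.1909]
eef_rot: [0.664, 0.244, 0.664, -0.244]
wrist_force: [-0.4, 0.1, -0.5]
grip_width: 0.013
```

Call:
{"op": "jog_arm", "data": {"increments": [{"delta_pos": [-0.0014, -0.0015, 0], "turn": 0, "grip": 0}, {"delta_pos": [-0.0014, -0.0015, 0], "turn": 0, "grip": 0}, {"delta_pos": [0, 0, 0], "turn": 0, "grip": 0}]}}

```text
clock: 10.5
tcp_pos: [0.5033, -0.3374, 0.1909]
eef_rot: [0.664, 0.244, 0.664, -0.244]
wrist_force: [1.4, -0.5, -0.7]
grip_width: 0.0129
```

```bash
python3 st.py 13
```

```text
10.6 [ 0.5034 -0.3373  0.1909] rail [  15.8 -102.1] F [ 0.7 -1.  -0.7] [-0.16 -0.03 -0.02] 0.0128 jaw 49.6 [ 0.78  0.75 -0.47  1.66  0.44  0.83  0.98]
```

View pics/c13.png

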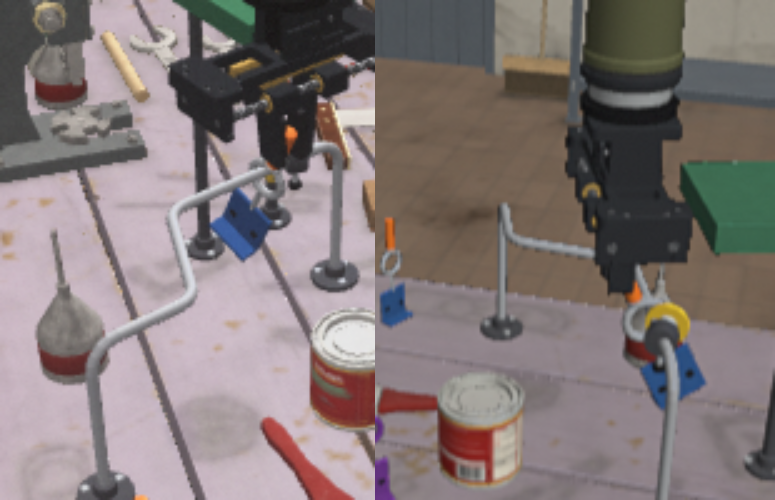

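Call:
{"op": "jog_arm", "data": {"increments": [{"delta_pos": [-0.0013, -0.0015, 0], "turn": 0, "grip": 0}, {"delta_pos": [0, 0, 0], "turn": 0, "grip": 0}]}}

```text
clock: 10.77
tcp_pos: [0.5022, -0.3386, 0.1909]
eef_rot: [0.664, 0.244, 0.664, -0.244]
wrist_force: [0.9, -0.7, -0.4]
grip_width: 0.013
```

Call:
{"op": "jog_arm", "data": {"increments": [{"delta_pos": [-0.0013, -0.0015, 0], "turn": 0, "grip": 0}, {"delta_pos": [0, 0, 0], "turn": 0, "grip": 0}]}}

```text
clock: 10.93
tcp_pos: [0.5009, -0.3401, 0.1909]
eef_rot: [0.664, 0.244, 0.664, -0.244]
wrist_force: [0.7, -0.6, -0.9]
grip_width: 0.013
```

Call:
{"op": "jog_arm", "data": {"increments": [{"delta_pos": [-0.0013, -0.0015, 0], "turn": 0, "grip": 0}, {"delta_pos": [0, 0, 0], "turn": 0, "grip": 0}]}}

```text
clock: 11.1
tcp_pos: [0.5002, -0.341, 0.191]
eef_rot: [0.664, 0.244, 0.664, -0.243]
wrist_force: [1.1, 0.5, -1.5]
grip_width: 0.0131
```

Call:
{"op": "jog_arm", "data": {"increments": [{"delta_pos": [-0.0013, -0.0015, 0], "turn": 0, "grip": 0}, {"delta_pos": [0, 0, 0], "turn": 0, "grip": 0}]}}

```text
clock: 11.27
tcp_pos: [0.4993, -0.3419, 0.1911]
eef_rot: [0.664, 0.244, 0.664, -0.243]
wrist_force: [2.8, 2.6, -0.9]
grip_width: 0.0131
```

```bash
python3 st.py 14
```

```text
11.3667 [ 0.4993 -0.3419  0.1911] rail [  15.7 -108.3] F [ 3.4  2.7 -1.7] [ 0.74 -0.83  0.2 ] 0.013 jaw 49.7 [ 0.79  0.75 -0.47  1.67  0.44  0.83  1.  ]
```

View pics/c14.png

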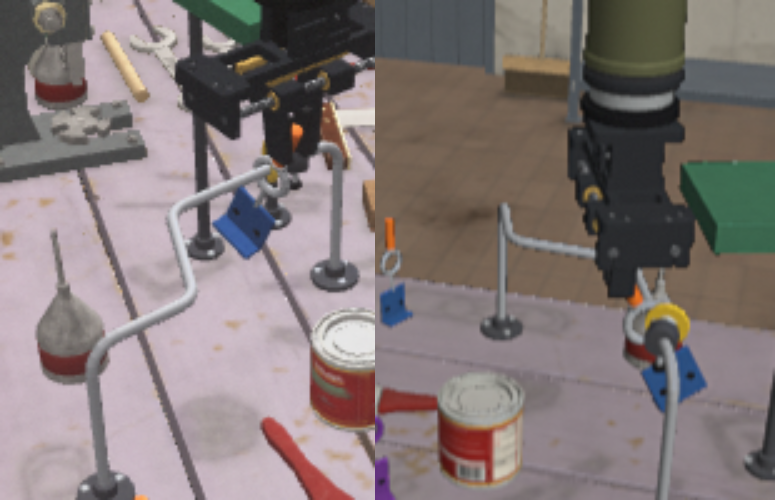

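Call:
{"op": "jog_arm", "data": {"increments": [{"delta_pos": [-0.0013, -0.0015, 0], "turn": 0, "grip": 0}, {"delta_pos": [0, 0, 0], "turn": 0, "grip": 0}]}}

```text
clock: 11.53
tcp_pos: [0.4979, -0.3433, 0.1911]
eef_rot: [0.664, 0.244, 0.664, -0.243]
wrist_force: [3.3, 3.9, -0.4]
grip_width: 0.0132
```

Call:
{"op": "jog_arm", "data": {"increments": [{"delta_pos": [-0.0013, -0.0015, 0], "turn": 0, "grip": 0}, {"delta_pos": [0, 0, 0], "turn": 0, "grip": 0}]}}

```text
clock: 11.7
tcp_pos: [0.4966, -0.3445, 0.1912]
eef_rot: [0.664, 0.244, 0.664, -0.243]
wrist_force: [1.9, 3.9, 0.1]
grip_width: 0.0129
```

Call:
{"op": "jog_arm", "data": {"increments": [{"delta_pos": [-0.0013, -0.0015, 0], "turn": 0, "grip": 0}, {"delta_pos": [0, 0, 0], "turn": 0, "grip": 0}]}}

```text
clock: 11.87
tcp_pos: [0.4954, -0.3458, 0.1913]
eef_rot: [0.664, 0.244, 0.664, -0.242]
wrist_force: [2.5, 6.3, 1.5]
grip_width: 0.0132
```

```bash
python3 st.py 15
```

```text
11.9667 [ 0.4954 -0.3458  0.1913] rail [  15.2 -113.8] F [1.8 4.9 0.5] [ 1.12 -0.76  0.17] 0.0132 jaw 49.8 [ 0.8   0.75 -0.48  1.67  0.44  0.83  1.  ]
```

View pics/c15.png

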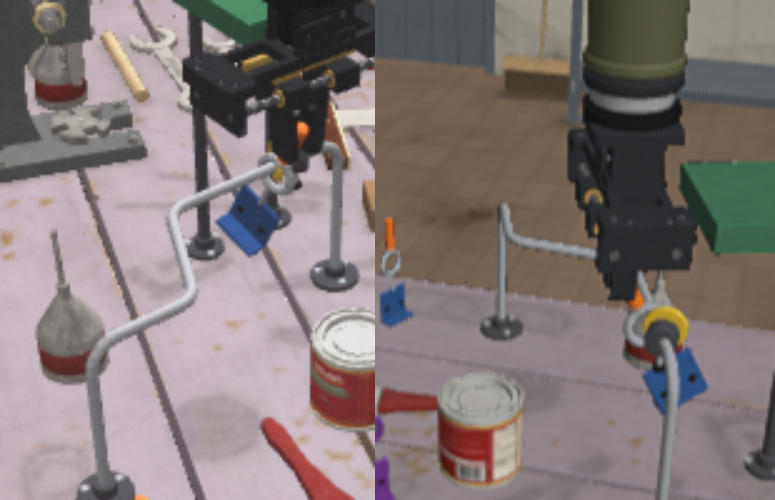

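Call:
{"op": "jog_arm", "data": {"increments": [{"delta_pos": [-0.0013, -0.0015, 0], "turn": 0, "grip": 0}, {"delta_pos": [0, 0, 0], "turn": 0, "grip": 0}]}}

```text
clock: 12.13
tcp_pos: [0.4943, -0.3469, 0.1913]
eef_rot: [0.664, 0.244, 0.664, -0.242]
wrist_force: [3.5, 5.1, 0.3]
grip_width: 0.0129
```

Call:
{"op": "jog_arm", "data": {"increments": [{"delta_pos": [-0.0013, -0.0015, 0], "turn": 0, "grip": 0}, {"delta_pos": [0, 0, 0], "turn": 0, "grip": 0}]}}

```text
clock: 12.3
tcp_pos: [0.4932, -0.348, 0.1914]
eef_rot: [0.664, 0.244, 0.664, -0.242]
wrist_force: [3.1, 6.1, 2.6]
grip_width: 0.0129
```

```bash
python3 st.py 16; python3 - <<'E'
from h import *
a=[]
for n in ('0','13','16'):
    a.append(np.vstack([cv2.resize(cv2.imread('pics/scene%s.png'%n)[215:275,310:360],None,fx=5,fy=5,interpolation=2),cv2.resize(cv2.imread('pics/side%s.png'%n)[150:205,275:325],None,fx=5,fy=5,interpolation=2)]))
cv2.imwrite('pics/z16.png',np.hstack(a))
E
```

```text
12.4 [ 0.4932 -0.3481  0.1915] rail [  15. -117.] F [3.5 6.  1.5] [ 1.38 -0.71  0.2 ] 0.0132 jaw 49.8 [ 0.81  0.75 -0.48  1.67  0.44  0.83  1.01]
```

View pics/z16.png

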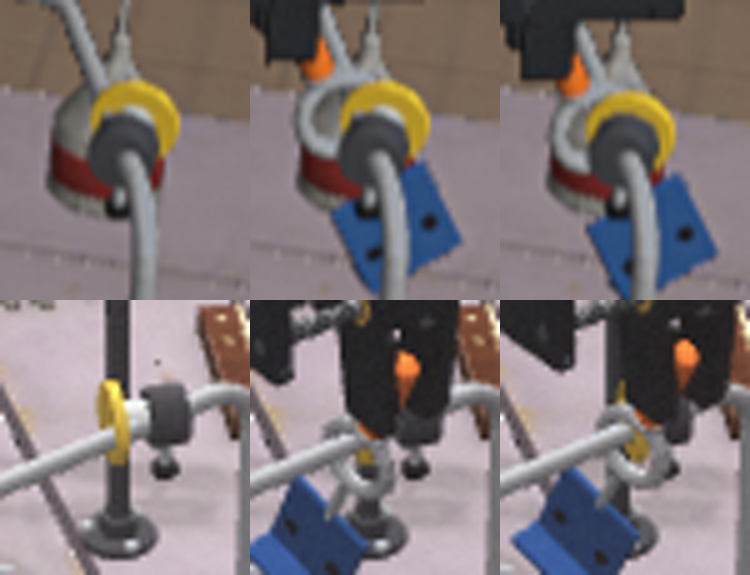

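Call:
{"op": "jog_arm", "data": {"increments": [{"delta_pos": [-0.0013, -0.0015, 0], "turn": 0, "grip": 0}, {"delta_pos": [0, 0, 0], "turn": 0, "grip": 0}]}}

```text
clock: 12.57
tcp_pos: [0.4925, -0.3489, 0.1916]
eef_rot: [0.665, 0.244, 0.664, -0.241]
wrist_force: [5.0, 7.5, 2.0]
grip_width: 0.0132
```

Call:
{"op": "jog_arm", "data": {"increments": [{"delta_pos": [-0.0013, -0.0015, 0], "turn": 0, "grip": 0}, {"delta_pos": [0, 0, 0], "turn": 0, "grip": 0}]}}

```text
clock: 12.73
tcp_pos: [0.4921, -0.3492, 0.1916]
eef_rot: [0.665, 0.245, 0.663, -0.24]
wrist_force: [6.0, 9.1, 1.8]
grip_width: 0.0128
```

```bash
python3 st.py 17; python3 - <<'E'
from h import *
a=[]
for n in ('0','16','17'):
    a.append(np.vstack([cv2.resize(cv2.imread('pics/scene%s.png'%n)[215:275,310:360],None,fx=5,fy=5,interpolation=2),cv2.resize(cv2.imread('pics/side%s.png'%n)[150:205,275:325],None,fx=5,fy=5,interpolation=2)]))
cv2.imwrite('pics/z17.png',np.hstack(a))
E
```

```text
12.8333 [ 0.4921 -0.3492  0.1916] rail [  14.9 -118.5] F [5.9 9.1 1.7] [ 2.15 -1.25  0.26] 0.0127 jaw 49.9 [ 0.81  0.75 -0.48  1.67  0.43  0.83  1.02]
```

View pics/z17.png

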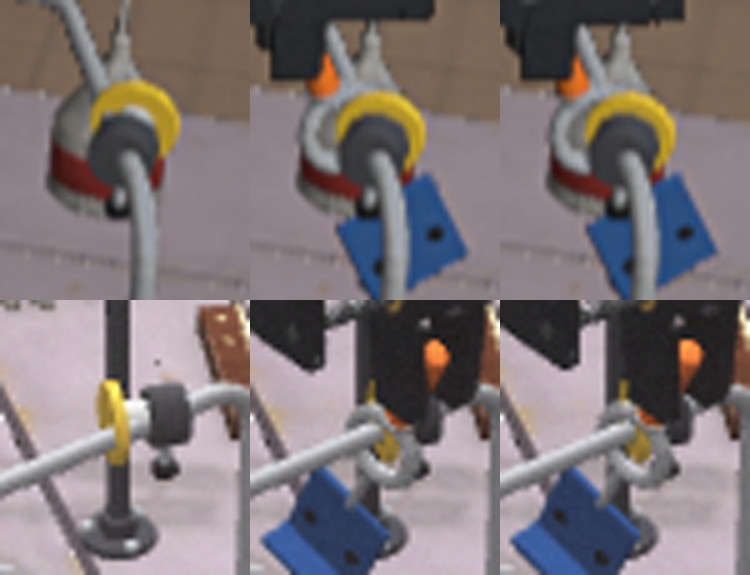

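```bash
python3 - <<'E'
from way import *
S=ld('scene0');D=ld('side0')
# tin top centre: scene crop(212,368)/3.4 ; side crop (341,397)/2.4
for d,u in ((S,(200+212/3.4,160+368/3.4)),(D,(190+341/2.4,80+397/2.4))):
    w=onz(d,u,.076); print(w.round(3),toR(w).round(0))
for n in ('0','10','13','14','15','16','17'):
    d=ld('scene'+n);h=cv2.cvtColor(d['pixels'],cv2.COLOR_RGB2HSV)
    m=(h[...,0]>20)&(h[...,0]<32)&(h[...,1]>150)&(h[...,2]>90); m[:, :310]=0;m[:,365:]=0;m[:215]=0;m[275:]=0
    ys,xs=np.nonzero(m);print(n,ys.min(),ys.max(),xs.min(),xs.max(),len(ys),ys.mean().round(2),xs.mean().round(2))
    k=(h[...,2]<90)&(h[...,1]<60);k[:, :320]=0;k[:,350:]=0;k[:233]=0;k[250:]=0;ys,xs=np.nonzero(k);print('  clamp',ys.mean().round(2),xs.mean().round(2),len(ys))
E
```

```text
[ 0.426 -0.258  0.076] [-95. -92.]
[ 0.424 -0.249  0.076] [-102.  -86.]
0 232 245 328 345 102 236.44 337.94
  clamp 242.4 331.66 145
10 232 245 328 345 101 236.44 338.04
  clamp 242.5 332.36 135
13 232 245 328 345 103 236.41 337.86
  clamp 243.19 333.12 125
14 232 245 328 345 101 236.54 337.87
  clamp 243.4 333.25 121
15 233 246 328 344 101 237.53 337.26
  clamp 243.62 333.7 120
16 234 247 327 344 94 238.21 337.0
  clamp 243.49 333.57 115
17 234 247 327 344 90 238.53 336.77
  clamp 243.58 333.56 118
```

Call:
{"op": "jog_arm", "data": {"increments": [{"delta_pos": [-0.001, -0.0011, 0], "turn": 0, "grip": 0}, {"delta_pos": [0, 0, 0], "turn": 0, "grip": 0}]}}

```text
clock: 13.0
tcp_pos: [0.4918, -0.3496, 0.1916]
eef_rot: [0.665, 0.245, 0.663, -0.24]
wrist_force: [5.8, 10.1, 1.7]
grip_width: 0.0132
```

```bash
python3 st.py 18; cat > yel.py <<'E'
from way import *
import sys
for n in sys.argv[1:]:
    d=ld('scene'+n);h=cv2.cvtColor(d['pixels'],cv2.COLOR_RGB2HSV)
    m=(h[...,0]>20)&(h[...,0]<32)&(h[...,1]>150)&(h[...,2]>90); m[:, :310]=0;m[:,365:]=0;m[:215]=0;m[275:]=0
    ys,xs=np.nonzero(m);print(n,ys.min(),ys.max(),xs.min(),xs.max(),len(ys),ys.mean().round(2),xs.mean().round(2))
E
python3 yel.py 0 17 18
```

```text
13.1 [ 0.4918 -0.3496  0.1916] rail [  14.8 -119. ] F [5.5 9.  0.5] [ 2.34 -1.51  0.33] 0.013 jaw 50.0 [ 0.82  0.75 -0.48  1.67  0.43  0.82  1.02]
0 232 245 328 345 102 236.44 337.94
17 234 247 327 344 90 238.53 336.77
18 234 247 327 344 91 238.53 336.78
```

```bash
python3 - <<'E'
from way import *
S=ld('scene0')
th=np.linspace(0,2*np.pi,60)
for y in (-106,-108,-110,-112,-114,-116,-118,-120,-122):
    P=T(p,np.c_[50+19*np.cos(th),np.full(60,y),160+19*np.sin(th)]);q=proj(S,P);print(y,q.min(0).round(2),q.max(0).round(2))
from scipy import ndimage
# subpixel rim top edges: column profile of yellowness
for n in ('0','13','14','15','16','17','18'):
    im=ld('scene'+n)['pixels'].astype(float); Y=np.clip((np.minimum(im[...,0],im[...,1])-im[...,2]-30)/80,0,1)
    print(n,'top strip sum cols334-342:',[ (232.5-0+ (12-Y[226:238,c].sum())).round(2) for c in (334,336,338,340)], 'right rim rows 236-246:',Y[234:248,338:350].sum(1).round(1)[:10])
E
```

```text
-106 [322.23 229.19] [339.98 244.6 ]
-108 [322.4  229.67] [340.19 245.1 ]
-110 [322.58 230.14] [340.4 245.6]
-112 [322.76 230.62] [340.62 246.1 ]
-114 [322.94 231.11] [340.83 246.6 ]
-116 [323.12 231.59] [341.04 247.1 ]
-118 [323.3  232.08] [341.26 247.61]
-120 [323.48 232.56] [341.47 248.12]
-122 [323.66 233.05] [341.69 248.63]
0 top strip sum cols334-342: [np.float64(240.16), np.float64(240.36), np.float64(239.66), np.float64(239.06)] right rim rows 236-246: [5.7 6.2 5.8 5.  5.  4.6 4.5 4.  3.1 2.7]
13 top strip sum cols334-342: [np.float64(240.22), np.float64(240.22), np.float64(239.58), np.float64(238.95)] right rim rows 236-246: [5.8 6.4 6.  5.2 5.1 4.8 4.6 4.1 3.2 2.8]
14 top strip sum cols334-342: [np.float64(239.76), np.float64(240.24), np.float64(239.7), np.float64(238.89)] right rim rows 236-246: [5.7 6.1 6.3 5.5 5.  4.8 4.6 4.1 3.2 2.8]
15 top strip sum cols334-342: [np.float64(240.19), np.float64(239.74), np.float64(239.84), np.float64(240.11)] right rim rows 236-246: [3.9 4.8 5.7 6.2 5.9 4.7 4.  3.6 3.  2.8]
16 top strip sum cols334-342: [np.float64(240.94), np.float64(240.59), np.float64(240.34), np.float64(240.86)] right rim rows 236-246: [2.5 3.9 4.8 5.8 5.2 4.4 3.8 3.4 3.1 2.9]
17 top strip sum cols334-342: [np.float64(241.16), np.float64(240.61), np.float64(240.79), np.float64(241.14)] right rim rows 236-246: [1.9 3.4 4.8 5.2 5.1 4.4 3.8 3.4 3.1 2.9]
18 top strip sum cols334-342: [np.float64(241.18), np.float64(240.61), np.float64(240.78), np.float64(241.14)] right rim rows 236-246: [1.8 3.5 4.8 5.3 5.1 4.4 3.8 3.4 3.1 2.9]
```

Call:
{"op": "jog_arm", "data": {"increments": [{"delta_pos": [0, 0, 0.0015], "turn": 0.05, "grip": 0}, {"delta_pos": [0, 0, 0], "turn": 0, "grip": 0}, {"delta_pos": [0, 0, -0.003], "turn": -0.1, "grip": 0}, {"delta_pos": [0, 0, 0], "turn": 0, "grip": 0}, {"delta_pos": [0, 0, 0.0015], "turn": 0.05, "grip": 0}, {"delta_pos": [0, 0, 0], "turn": 0, "grip": 0}]}}

```text
clock: 13.6
tcp_pos: [0.4911, -0.3503, 0.192]
eef_rot: [0.665, 0.244, 0.664, -0.24]
wrist_force: [5.2, 10.2, 3.0]
grip_width: 0.0132
```

```bash
python3 st.py 19; python3 yel.py 0 17 18 19; python3 - <<'E'
from h import *
a=[]
for n in ('0','19'):
    a.append(cv2.resize(cv2.imread('pics/scene%s.png'%n)[220:265,315:355],None,fx=9,fy=9,interpolation=2))
cv2.imwrite('pics/z19.png',np.hstack(a))
E
```

```text
13.7 [ 0.491  -0.3502  0.1919] rail [  14.6 -120. ] F [3.9 9.5 4.8] [ 2.2  -1.01  0.26] 0.0132 jaw 49.9 [ 0.82  0.75 -0.48  1.67  0.43  0.83  1.02]
0 232 245 328 345 102 236.44 337.94
17 234 247 327 344 90 238.53 336.77
18 234 247 327 344 91 238.53 336.78
19 234 247 327 344 91 238.53 336.78
```

View pics/z19.png

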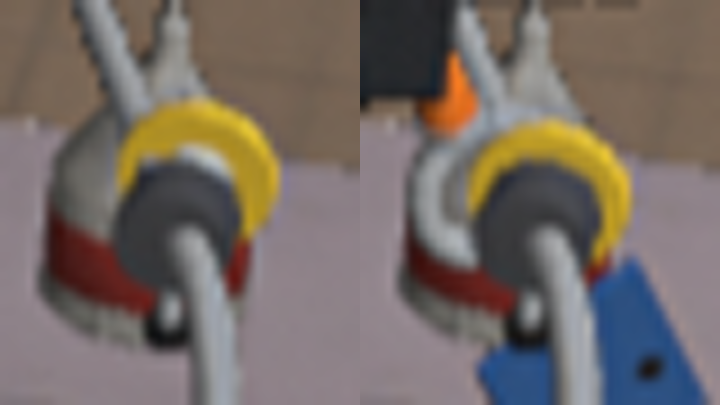

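Call:
{"op": "jog_arm", "data": {"increments": [{"delta_pos": [0.0013, 0.0015, 0], "turn": 0, "grip": 0}, {"delta_pos": [0.001, 0.0012, 0], "turn": 0, "grip": 0}, {"delta_pos": [0, 0, 0], "turn": 0, "grip": 0}]}}

```text
clock: 13.95
tcp_pos: [0.4917, -0.3493, 0.1918]
eef_rot: [0.664, 0.244, 0.664, -0.242]
wrist_force: [1.9, 5.3, 4.1]
grip_width: 0.0129
```

Call:
{"op": "jog_arm", "data": {"increments": [{"delta_pos": [0, 0, 0], "turn": 0, "grip": 0.2}, {"delta_pos": [0, 0, 0], "turn": 0, "grip": 0.25}, {"delta_pos": [0, 0, 0], "turn": 0, "grip": 0.4}, {"delta_pos": [0, 0, 0], "turn": 0, "grip": 0.5}, {"delta_pos": [0, 0, 0], "turn": 0, "grip": 0.6}, {"delta_pos": [0, 0, 0], "turn": 0, "grip": 0.6}, {"delta_pos": [0, 0, 0], "turn": 0, "grip": 0.6}, {"delta_pos": [0, 0, 0], "turn": 0, "grip": 0.6}]}}

```text
clock: 14.62
tcp_pos: [0.4905, -0.352, 0.1908]
eef_rot: [0.664, 0.244, 0.664, -0.244]
wrist_force: [-0.7, -0.4, 0.3]
grip_width: 0.0527
```

```bash
python3 st.py 20; python3 yel.py 19 20
```

```text
14.7167 [ 0.4907 -0.3518  0.1909] rail [  15.4 -121.5] F [-0.3  0.3  0.1] [ 0.01 -0.02  0.03] 0.0527 jaw 49.7 [ 0.81  0.75 -0.48  1.67  0.44  0.83  1.01]
19 234 247 327 344 91 238.53 336.78
20 234 247 327 344 90 238.46 336.8
```

View pics/c20.png

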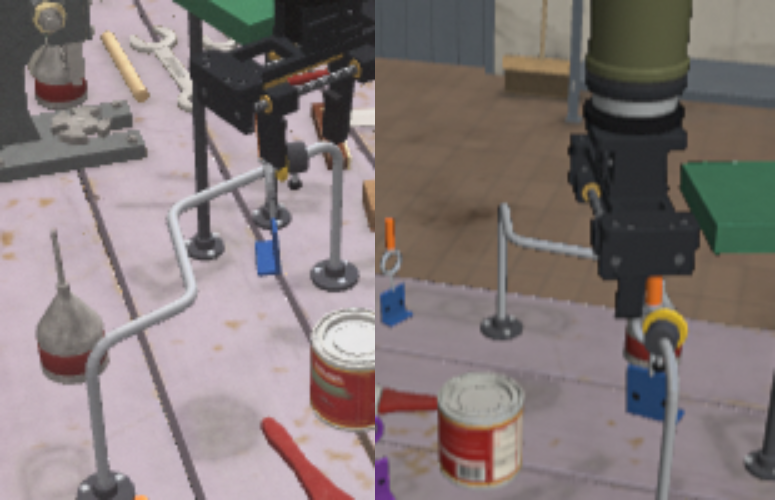

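Call:
{"op": "jog_arm", "data": {"increments": [{"delta_pos": [-0.006, 0.005, 0], "turn": 0, "grip": 0.6}, {"delta_pos": [-0.012, 0.01, 0], "turn": 0, "grip": 0.6}, {"delta_pos": [-0.015, 0.0125, 0], "turn": 0, "grip": 0.6}, {"delta_pos": [-0.015, 0.0125, 0], "turn": 0, "grip": 0.6}, {"delta_pos": [0, 0, 0.02], "turn": 0, "grip": 0.6}, {"delta_pos": [0, 0, 0.03], "turn": 0, "grip": 0.6}, {"delta_pos": [0, 0, 0.03], "turn": 0, "grip": 0.6}, {"delta_pos": [0, 0, 0], "turn": 0, "grip": 0.6}]}}

```text
clock: 15.38
tcp_pos: [0.4453, -0.3123, 0.2761]
eef_rot: [0.667, 0.243, 0.66, -0.244]
wrist_force: [0.9, -0.8, 0.6]
grip_width: 0.053
```

Call:
{"op": "jog_arm", "data": {"increments": [{"delta_pos": [-0.015, 0.02, 0.02], "turn": 0, "grip": 0.6}, {"delta_pos": [-0.015, 0.02, 0.02], "turn": 0, "grip": 0.6}, {"delta_pos": [0, 0.02, 0.02], "turn": 0, "grip": 0.6}, {"delta_pos": [0, 0.02, 0.02], "turn": 0, "grip": 0.6}, {"delta_pos": [0, 0, 0], "turn": 0, "grip": 0.6}, {"delta_pos": [0, 0, 0], "turn": 0, "grip": 0.6}, {"delta_pos": [0, 0, 0], "turn": 0, "grip": 0.6}, {"delta_pos": [0, 0, 0], "turn": 0, "grip": 0.6}]}}

```text
clock: 16.05
tcp_pos: [0.4118, -0.2328, 0.3497]
eef_rot: [0.663, 0.244, 0.664, -0.244]
wrist_force: [0.2, -0.9, -0.2]
grip_width: 0.0527
```

```bash
python3 st.py 21; python3 yel.py 0 20 21
```

```text
16.15 [ 0.412  -0.2326  0.3498] rail [-121.5  -80.7] F [-0.4  0.1 -0.4] [ 0.01 -0.08 -0.02] 0.0525 jaw 49.6 [ 0.83  0.39 -0.6   1.83  0.26  1.    0.99]
0 232 245 328 345 102 236.44 337.94
20 234 247 327 344 90 238.46 336.8
21 234 247 327 344 90 238.46 336.8
```

View pics/c21.png

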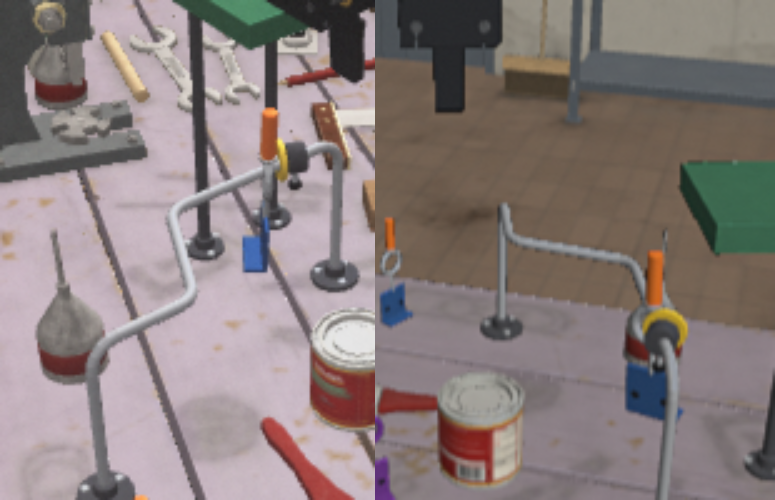

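```bash
python3 st.py 22; python3 yel.py 21 22; python3 - <<'E'
from h import *
a=[cv2.resize(cv2.imread('pics/side%s.png'%n)[145:215,280:325],None,fx=8,fy=8,interpolation=2) for n in ('0','22')]
cv2.imwrite('pics/z22.png',np.hstack(a))
d=cv2.absdiff(cv2.imread('pics/side21.png'),cv2.imread('pics/side22.png'))[150:260,270:310];print(d.max())
E
```

```text
16.25 [ 0.4123 -0.2323  0.3501] rail [-121.4  -80.3] F [ 0.3 -0.2  0.5] [ 0.05 -0.08  0.01] 0.0532 jaw 49.6 [ 0.83  0.39 -0.6   1.83  0.26  1.    0.99]
21 234 247 327 344 90 238.46 336.8
22 234 247 327 344 92 238.49 336.71
187
```

View pics/z22.png

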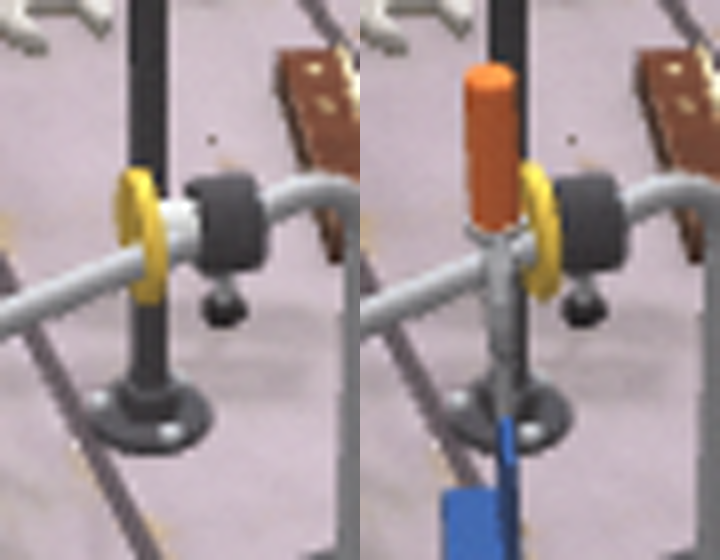

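Call:
{"op": "jog_arm", "data": {"increments": [{"delta_pos": [0, 0, 0], "grip": 0.6}, {"delta_pos": [0, 0, 0], "grip": 0.6}, {"delta_pos": [0, 0, 0], "grip": 0.6}, {"delta_pos": [0, 0, 0], "grip": 0.6}, {"delta_pos": [0, 0, 0], "grip": 0.6}, {"delta_pos": [0, 0, 0], "grip": 0.6}, {"delta_pos": [0, 0, 0], "grip": 0.6}, {"delta_pos": [0, 0, 0], "grip": 0.6}]}}

```text
validation failed for argument at $.in...
```

Call:
{"op": "jog_arm", "data": {"increments": [{"delta_pos": [0, 0, 0], "grip": 0.6}, {"delta_pos": [0, 0, 0], "grip": 0.6}, {"delta_pos": [0, 0, 0], "grip": 0.6}, {"delta_pos": [0, 0, 0], "grip": 0.6}, {"delta_pos": [0, 0, 0], "grip": 0.6}, {"delta_pos": [0, 0, 0], "grip": 0.6}, {"delta_pos": [0, 0, 0], "grip": 0.6}, {"delta_pos": [0, 0, 0], "grip": 0.6}]}}

```text
validation failed for argument at $.in...
```

```bash
python3 st.py 23; python3 st.py 24; python3 - <<'E'
from h import *
for a,b in (('21','22'),('22','23'),('23','24')):
  for v,(r0,r1,c0,c1) in (('side',(185,260,280,300)),('scene',(205,290,318,350))):
    d=cv2.absdiff(cv2.imread('pics/%s%s.png'%(v,a)),cv2.imread('pics/%s%s.png'%(v,b)))[r0:r1,c0:c1];print(a,b,v,d.max(),d.mean().round(2))
E
```

```text
16.35 [ 0.4126 -0.232   0.3505] rail [-121.4  -79.9] F [ 0.5 -0.5 -0.6] [ 0.06 -0.07 -0.04] 0.0532 jaw 49.7 [ 0.83  0.39 -0.6   1.83  0.26  1.    0.99]
16.45 [ 0.4127 -0.2319  0.3507] rail [-121.4  -79.8] F [-0.   0.8  0.5] [ 0.07 -0.05  0.02] 0.0529 jaw 49.7 [ 0.83  0.39 -0.6   1.83  0.26  1.    0.99]
21 22 side 155 9.99
21 22 scene 139 5.89
22 23 side 148 6.35
22 23 scene 72 2.5
23 24 side 49 1.73
23 24 scene 100 3.25
```

View pics/side24.png

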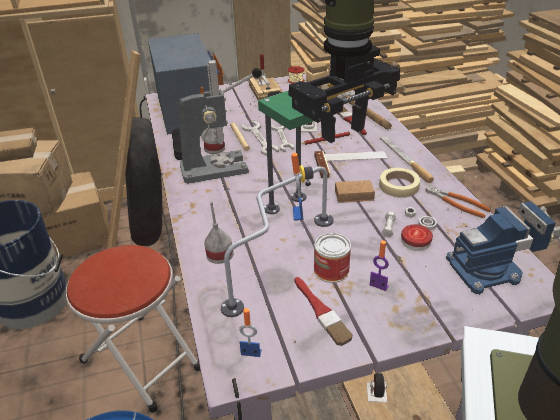

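The carrier is still swinging slightly, so I'll wait for it to settle.

Call:
{"op": "jog_arm", "data": {"increments": [{"delta_pos": [0, 0, 0], "turn": 0, "grip": 0.6}, {"delta_pos": [0, 0, 0], "turn": 0, "grip": 0.6}, {"delta_pos": [0, 0, 0], "turn": 0, "grip": 0.6}, {"delta_pos": [0, 0, 0], "turn": 0, "grip": 0.6}, {"delta_pos": [0, 0, 0], "turn": 0, "grip": 0.6}, {"delta_pos": [0, 0, 0], "turn": 0, "grip": 0.6}, {"delta_pos": [0, 0, 0], "turn": 0, "grip": 0.6}, {"delta_pos": [0, 0, 0], "turn": 0, "grip": 0.6}]}}

```text
clock: 17.12
tcp_pos: [0.4127, -0.2318, 0.351]
eef_rot: [0.664, 0.244, 0.664, -0.244]
wrist_force: [-0.1, -0.3, 0.1]
grip_width: 0.0533
```

Call:
{"op": "jog_arm", "data": {"increments": [{"delta_pos": [0, 0, 0], "turn": 0, "grip": 0.6}, {"delta_pos": [0, 0, 0], "turn": 0, "grip": 0.6}, {"delta_pos": [0, 0, 0], "turn": 0, "grip": 0.6}, {"delta_pos": [0, 0, 0], "turn": 0, "grip": 0.6}, {"delta_pos": [0, 0, 0], "turn": 0, "grip": 0.6}, {"delta_pos": [0, 0, 0], "turn": 0, "grip": 0.6}, {"delta_pos": [0, 0, 0], "turn": 0, "grip": 0.6}, {"delta_pos": [0, 0, 0], "turn": 0, "grip": 0.6}]}}

```text
clock: 17.78
tcp_pos: [0.4127, -0.2318, 0.3509]
eef_rot: [0.664, 0.244, 0.664, -0.244]
wrist_force: [0.5, 0.3, -0.9]
grip_width: 0.0529
```

Call:
{"op": "jog_arm", "data": {"increments": [{"delta_pos": [0, 0, 0], "turn": 0, "grip": 0.6}, {"delta_pos": [0, 0, 0], "turn": 0, "grip": 0.6}, {"delta_pos": [0, 0, 0], "turn": 0, "grip": 0.6}, {"delta_pos": [0, 0, 0], "turn": 0, "grip": 0.6}, {"delta_pos": [0, 0, 0], "turn": 0, "grip": 0.6}, {"delta_pos": [0, 0, 0], "turn": 0, "grip": 0.6}, {"delta_pos": [0, 0, 0], "turn": 0, "grip": 0.6}, {"delta_pos": [0, 0, 0], "turn": 0, "grip": 0.6}]}}

```text
clock: 18.45
tcp_pos: [0.4127, -0.2318, 0.3509]
eef_rot: [0.664, 0.244, 0.664, -0.244]
wrist_force: [-0.5, 0.7, -0.0]
grip_width: 0.0528
```

```bash
python3 st.py 25; python3 st.py 26;python3 st.py 27; python3 yel.py 26;python3 - <<'E'
from h import *
for a,b in (('24','25'),('25','26'),('26','27')):
  for v,(r0,r1,c0,c1) in (('side',(185,260,280,300)),('scene',(205,290,318,350))):
    d=cv2.absdiff(cv2.imread('pics/%s%s.png'%(v,a)),cv2.imread('pics/%s%s.png'%(v,b)))[r0:r1,c0:c1];print(a,b,v,d.max(),d.mean().round(2))
a=[cv2.resize(cv2.imread('pics/side%s.png'%n)[145:235,275:325],None,fx=5,fy=5,interpolation=2) for n in ('25','26','27')]
cv2.imwrite('pics/z27.png',np.hstack(a))
E
```

```text
18.55 [ 0.4127 -0.2318  0.3509] rail [-121.5  -79.7] F [ 0.7 -0.3  0.4] [-0.02 -0.06 -0.01] 0.0528 jaw 49.7 [ 0.83  0.39 -0.6   1.83  0.26  1.    0.99]
18.65 [ 0.4127 -0.2318  0.3509] rail [-121.5  -79.6] F [0.3 0.6 0.3] [ 0.01 -0.06 -0.03] 0.0529 jaw 49.7 [ 0.83  0.39 -0.6   1.83  0.26  1.    0.99]
18.75 [ 0.4127 -0.2318  0.3509] rail [-121.5  -79.7] F [ 0.  -0.5  0.2] [ 0.06 -0.04  0.05] 0.0527 jaw 49.7 [ 0.83  0.39 -0.6   1.83  0.26  1.    0.99]
26 234 247 327 344 91 238.45 336.81
24 25 side 147 5.84
24 25 scene 91 2.69
25 26 side 28 1.37
25 26 scene 27 0.59
26 27 side 8 1.32
26 27 scene 27 0.56
```

View pics/z27.png

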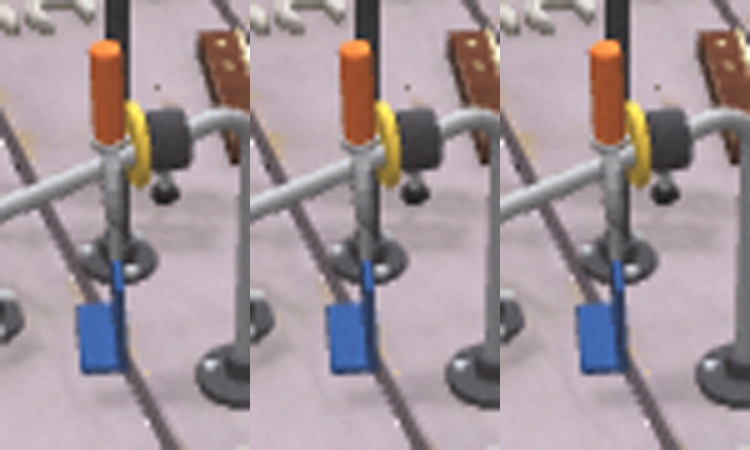

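Call:
{"op": "jog_arm", "data": {"increments": [{"delta_pos": [0, 0, 0], "turn": 0, "grip": 0.6}, {"delta_pos": [0, 0, 0], "turn": 0, "grip": 0.6}, {"delta_pos": [0, 0, 0], "turn": 0, "grip": 0.6}, {"delta_pos": [0, 0, 0], "turn": 0, "grip": 0.6}, {"delta_pos": [0, 0, 0], "turn": 0, "grip": 0.6}, {"delta_pos": [0, 0, 0], "turn": 0, "grip": 0.6}, {"delta_pos": [0, 0, 0], "turn": 0, "grip": 0.6}, {"delta_pos": [0, 0, 0], "turn": 0, "grip": 0.6}]}}

```text
clock: 19.42
tcp_pos: [0.4127, -0.2318, 0.3509]
eef_rot: [0.664, 0.244, 0.664, -0.244]
wrist_force: [-0.1, 1.1, -0.1]
grip_width: 0.0527
```

```bash
python3 -c "
from station import close_job
print(close_job())"
```

```text
the job is handed in; nothing more can be done
None
```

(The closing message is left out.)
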